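# Prop the receiver's lid open on its stay

## Task

Prop the receiver's lid open on its stay so the set can be worked on: lift the lid right back until it rests on its hinge stop, flip up the stay that lies across the chassis until it leans against its own stop, then bring the lid forward and set it down gently on the end of the stay, never letting it drop. Let go of everything, and do not disturb the insulator, the valve puller or the two glass valves standing round the set.

Things in the scene. Friction and masses are not known exactly. Their poses are not given: they have to be found in the camera images.
- receiver: Receiver, dark crackle case 180 (x) x 220 (y) x 105 mm high, fixed on a clamped 28 mm turntable. Origin: centre of the case's underside. +x from front panel (D handles 32 mm out) to rear, where the lid is hinged; +y its left; +z up. Open under the lid: deck at z 32; parts to z 84 at x over 25; else z under 60, but for the stay's bracket (x -33 to -7, y -60 to -81, z 105) and cradle (y -18, z 92).
- lid (a joint): Lid angle, rad: 0 shut (level), grows as it opens to the rear, 1.75 = hard stop, 10 degrees past upright. Crackle plate 188 x 220 x 4 mm, 0.3 to 0.6 kg, lightly damped hinge. Let go, it falls shut; beyond about 1.5 it falls back on its stop and stays. Lowered on the raised stay it rests at about 0.78.
- lid_hinge (a point): On the lid's hinge axis, mid-width, level with the lid's underside: at (88, 0, 107) mm in the receiver's frame. The axis runs along the receiver's y.
- lid_handle (a point): Middle of the lid's lift handle: a steel D handle on the lid's top, its round bar 10 mm thick and 100 mm long along the receiver's y, 172 mm from the hinge axis along the lid, 42 mm from the lid's underside (33 mm free between bar and lid). The lid's front edge is 14 mm beyond it. The bar can turn between the fingers. The point turns with the lid; lid shut, its axes are the receiver's.
- stay (a joint): Stay angle, rad: 0 = lying level across the chassis, pointing to the receiver's +y; grows as the free end is flipped up; 1.78 = its hard stop, 12 degrees past upright (leaning to the receiver's -y), where it stands by itself. Left short of upright it falls back flat. Hardly any friction.
- stay_pivot (a point): Pivot of the stay, at (-20, -67, 88) mm in the receiver's frame, 17 mm below the case's rim. The stay swings about the receiver's x axis: from lying, its free end rises and moves to the receiver's -y.
- stay_end (a point): On the stay's bent end, to pinch it. The stay is a steel rod 10 mm thick, 120 mm from pivot to bend; there a black rubber-sleeved end, 12 mm thick, turns off 55 mm towards the receiver's front (-x), parallel to the pivot axis; this point is 34 mm along it. Lying flat it is at (-54, 53, 88) mm in the receiver's frame, 40 mm or more free either side along y. The lid comes to rest on the bend.
- insulator: White porcelain insulator with four sheds, 64 mm in diameter, 94 mm high, standing loose; origin at the centre of its underside. Leave alone.
- valve1: Glass valve, smoky, 45 mm in diameter, 108 mm high, standing loose on its brown base; origin at the centre of its underside. Fragile, leave alone.
- valve2: A second valve like valve1. Leave alone.
- puller: Steel valve puller, a pair of spring arms 160 mm long, 54 mm wide, 18 mm high, lying loose along its x; origin at its middle on the desk. Leave alone.

How it is judged:
On the way, in this order (a step that is already met when the one before it is completed fails the run):
1. the lid is laid right back on its stop (lid angle over 1.68) (value of joint lid above 1.68 rad), for 0.2 s.
2. with the lid still back, the stay is flipped up to its stop (stay angle over 1.7) (value of joint each of stay, lid above 1.7 rad), for 0.2 s.
At the end, for the whole second after the job is handed in: The lid rests still on the end of the raised stay (lid angle 0.73 to 0.83, stay angle over 1.7), nothing is held, and the insulator, both valves and the puller are within 30 mm of where they stood, the insulator and valves upright (value of joint lid between 0.73 and 0.83 rad and velocity of joint lid between -0.05 and 0.05 rad/s and value of joint stay above 1.7 rad and distance of each of insulator, valve1, valve2, puller from where it was at the start of the episode below 0.03 m and angle between each of insulator, valve1, valve2's own z axis and vertical below 0.2 rad); the robot touches nothing.
It fails at once if the lid is let drop or slammed: it closes faster than 2.5 rad/s (about 0.4 m/s at its handle) (velocity of joint lid below -2.5 rad/s).
It fails at once if the insulator, a valve or the puller is pushed more than 30 mm or one of the first three is tipped (distance of any of insulator, valve1, valve2, puller from where it was at the start of the episode above 0.03 m or angle between any of insulator, valve1, valve2's own z axis and vertical above 0.3 rad).
It also fails if it takes over 67 s, if anything falls off the work surface, if the arm or the gripper's body presses on something with over 40 N, if the wrist force passes 120 N, or if a joint passes its speed limit or range.

## Robot

A 7-joint arm with a two-finger parallel gripper is mounted at the origin on the work surface. World frame = base frame: x ahead of the robot, y to its left, z up, the work surface at z = 0. Lengths are in m, angles in rad, forces in N, time in s.
With the tool pointing down it reaches from about 0.425 to 0.925 m from the base axis. Payload 6.8 kg.
Tool frame: the origin (TCP) lies at the very end of the fingers, on their centre line; the grasp point (between the pads) lies 19 mm behind it; z points along the fingers, x is the direction in which the jaws open and shut, and the axes are right-handed (so a half turn about z gives the same grasp; the last joint's range is limited). The gripper opens to 85 mm and grips with 20 to 120 N. Pads are 22 mm wide; open, the fingers measure 114 mm over their backs; the gripper's body (76 mm by 85 mm) begins 54 mm behind the grasp point. The pads swing forward as they close: fully open they stand 13 mm farther back than shut.
Start: joints at [-1.257, 0.477, 0.022, 1.555, -0.011, 1.109, -0.083], TCP at [0.276, 0.616, 0.204] pointing down, gripper open.
Joint ranges: [-2.96, 2.96], [-0.34, 2.1], [-1.41, 1.46], [0.24, 2.44], [-1.37, 4.51], [0.17, 1.92], [-2.96, 2.96]. Speed limits (rad/s): [2.39, 2.39, 3.14, 3.14, 3.14, 3.14, 3.14].

## Interface

Orientations are given as a 3x3 rotation matrix whose columns are the frame's x, y, z axes.
In Python, from station import robot, vision, ticket gives the robot as it stands.
- The arm moves only by the tool carry_out, never from a script. Its argument "rows" is a list of rows, each a list of 4 numbers: the shift along the tool's x, y, z in mm, then the turn about the tool's z in degrees. A call has 1 to 5 rows; each row shifts and turns the pose as measured when the row begins, along the tool's axes as they then stand; what a row does not reach is not made up. A row lasts 1/10 s, in which the tool goes at most 50 mm and 8.59 degrees, less where a joint would pass 70% of its speed; a pose out of reach is approached as far as the arm can. A call is refused whole if a number of a shift passes 50 or a number of a turn 8.59, either way. A call with a gripper value outside its range is refused whole. "grip" is the opening in per cent of the stroke, from 0 (shut) to 100 (fully open), set as the call begins (left out, the last holds). The fingers move at their own pace and stop on an object; "newtons" is the grip in N (left out, the last holds). Time passes only in rows, so rows that do not move let the fingers close. It gives the time, the measured TCP pose, the force and the opening at its end, in the units of the state.
- robot.state(): the state, without advancing time (a new reading comes with each control period).
- vision.capture(name): name is "side" or "top"; returns the picture (400x640x3 uint8, blue, green, red); there is no depth.
- vision.camera_info(name): a dict with "fx", "fy", "cx", "cy" (pixels), "R" (3x3) and "t" (3): a world point X has camera coordinates R X + t. Camera axes: x right, y down, z forward; pixel columns grow to the right and rows downward; lengths in m; the calibration is good to about 2 mm. A picture is of the moment at which its call begins. camera_info takes no time and is no camera call.
- ticket.finish_job(): hands the job in, once; it reports no verdict.
The state is a dict: "time_s": time; "q": joint angles; "qvel": joint speeds; "joint_efforts": joint torques, N m; "tool_pos": TCP position; "tool_rot": TCP orientation; "force": force on the tool from outside, world axes, zero at the start; "ft_torque": the same for the moment, N m; "finger_gap": finger opening in m.
Only numpy, scipy, OpenCV 4.12 (cv2) and the standard library are available. Lean on these libraries where they do the work, as an engineer would, in place of code of your own. Each camera call takes 0.05 s, during which the arm holds its last target.

## Working session

There is one attempt and no reset: what is moved stays moved. The work goes in short steps, Python scripts to look and compute and a tool call to move; the robot and the scene stay as the last step left them, time stands still between calls to the robot, and variables do not carry over. Pictures are saved under pics/ and viewed, and the job is handed in when it is done.

Besides the shell and the picture viewer there is one more tool, called as a command line: name --pt "numbers of a row" for each row, then --argument value for the rest. carry_out: Moves the arm, as the interface text tells. Its arguments: {"type":"object","properties":{"rows":{"type":"array","items":{"type":"array","items":{"type":"number"}}},"grip":{"type":"number"},"newtons":{"type":"number"}},"required":["rows"]}

```bash
mkdir -p pics; ls; python3 - <<'E'
from station import robot, vision, ticket
import cv2,numpy as np
np.set_printoptions(precision=4,suppress=True)
s=robot.state();print(s)
for n in("side","top"):
    cv2.imwrite(f"pics/{n}0.png",vision.capture(n));print(n,vision.camera_info(n))
E
```

```text
pics
{'time_s': 0.0, 'q': array([-1.2572,  0.4778,  0.0223,  1.5564, -0.0115,  1.1093, -0.0831]), 'qvel': array([-0.001 , -0.    ,  0.001 ,  0.0018, -0.0014,  0.0003, -0.0005]), 'joint_efforts': array([ -0.0005, -59.6472,   1.6078, -28.1186,   0.0125,   0.0097,
         0.    ]), 'tool_pos': array([0.276 , 0.6153, 0.203 ]), 'tool_rot': array([[ 0.4093,  0.9124, -0.0006],
       [ 0.9124, -0.4093, -0.0017],
       [-0.0018,  0.0001, -1.    ]]), 'force': array([-0.6939,  0.4424, -0.4421]), 'ft_torque': array([-0.0192, -0.0242,  0.0333]), 'finger_gap': 0.08525092621283625}
side {'fx': 385.6681765212783, 'fy': 385.6681765212783, 'cx': 315.2819836304448, 'cy': 196.56231789780165, 'R': array([[ 0.9897, -0.1412,  0.0212],
       [-0.0805, -0.674 , -0.7343],
       [ 0.118 ,  0.7251, -0.6785]]), 't': array([-0.6256,  0.1005,  0.9539])}
top {'fx': 430.01807106317295, 'fy': 430.01807106317295, 'cx': 326.2294638294338, 'cy': 197.81497959935518, 'R': array([[ 0.0035, -0.9999, -0.0166],
       [-0.9969, -0.0022, -0.0789],
       [ 0.0789,  0.0168, -0.9967]]), 't': array([-0.0806,  0.6289,  1.0213])}
```

View pics/side0.png

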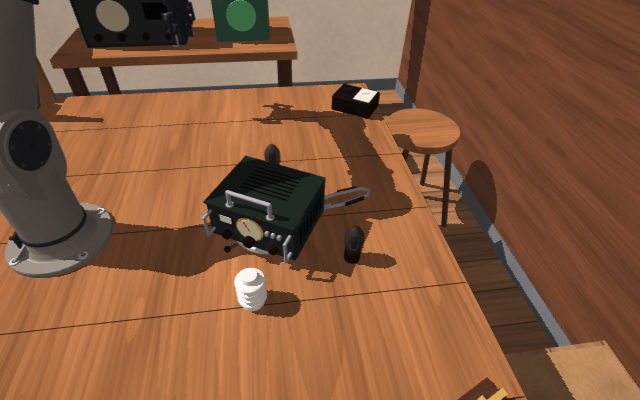

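View pics/top0.png

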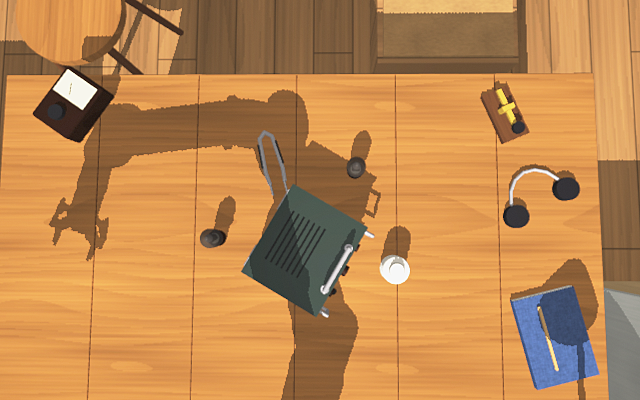

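```bash
python3 - <<'E'
import cv2
a=cv2.imread('pics/side0.png')[140:270,190:350];b=cv2.imread('pics/top0.png')[170:330,230:390]
cv2.imwrite('pics/side0c.png',cv2.resize(a,None,fx=5,fy=4.6*5/4.6/1.0*0.9 if 0 else 4.6,interpolation=2) if 0 else cv2.resize(a,(640,520),interpolation=2))
cv2.imwrite('pics/top0c.png',cv2.resize(b,(600,600),interpolation=2))
E
```

```text
(no output)
```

View pics/side0c.png

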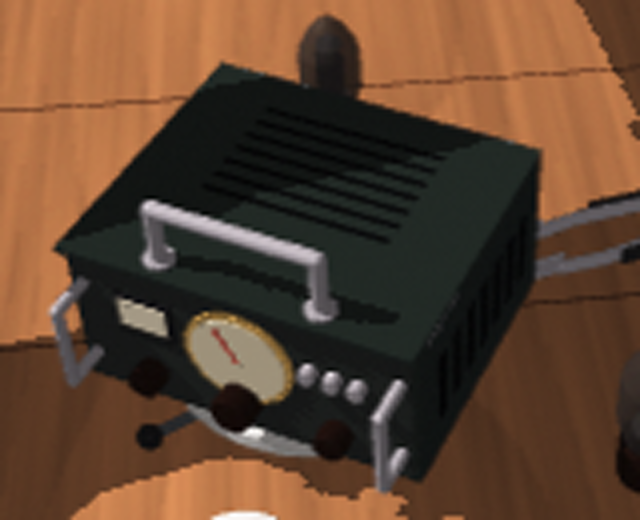

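View pics/top0c.png

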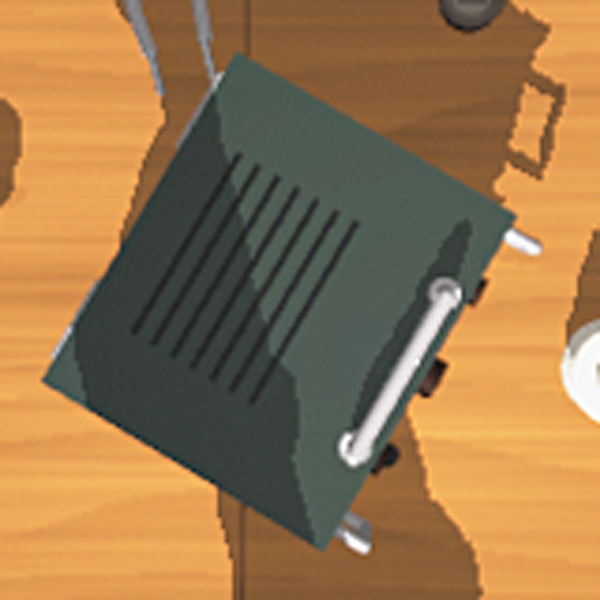

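```bash
cat > h.py <<'E'
from station import robot, vision, ticket
import cv2,numpy as np
np.set_printoptions(precision=4,suppress=True)
CI={n:vision.camera_info(n) for n in("side","top")}
def P(n):
    c=CI[n];K=np.array([[c['fx'],0,c['cx']],[0,c['fy'],c['cy']],[0,0,1]]);return K@np.c_[c['R'],c['t']]
def tri(ps,pt):
    X=cv2.triangulatePoints(P('side'),P('top'),np.array(ps,float).reshape(2,1),np.array(pt,float).reshape(2,1));X=(X[:3]/X[3]).ravel();return X
def proj(n,X):
    v=P(n)@np.append(X,1);return v[:2]/v[2]
def plane(n,p,z):
    c=CI[n];C=-c['R'].T@c['t'];d=c['R'].T@np.array([(p[0]-c['cx'])/c['fx'],(p[1]-c['cy'])/c['fy'],1]);return C+d*(z-C[2])/d[2]
E
python3 - <<'E'
from h import *
S=lambda u,v:(190+u/4-.4,140+v/4-.4)
T=lambda u,v:(230+u/3.75-.4,170+v/3.75-.4)
pts={'A':((222,65),(43,380)),'B':((542,152),(237,53)),'C':((412,360),(515,216)),'D':((57,248),(323,550)),'h+':((322,258),(446,287)),'h-':((150,207),(352,450))}
R={}
for k,(s,t) in pts.items():
    R[k]=X=tri(S(*s),T(*t));print(k,X,plane('top',T(*t),.139),proj('side',X)-S(*s))
for a,b in('AB','BC','CD','DA'): print(a,b,np.linalg.norm(R[a]-R[b]),np.arctan2(*(R[b]-R[a])[1::-1]))
print('handle',(R['h+']+R['h-'])/2,np.linalg.norm(R['h+']-R['h-']))
for n in CI: print(n,-CI[n]['R'].T@CI[n]['t'])
E
```

```text
A [0.4619 0.1019 0.1352] [0.4625 0.1011 0.139 ] [ 0.1384 -0.0018]
B [ 0.6515 -0.0077  0.1351] [ 0.6505 -0.0081  0.139 ] [-0.2446  0.0199]
C [ 0.557  -0.1686  0.1368] [ 0.5569 -0.1685  0.139 ] [-0.0878  0.0045]
D [ 0.3682 -0.0593  0.1356] [ 0.3683 -0.0594  0.139 ] [-0.316  -0.0087]
h+ [ 0.5164 -0.1276  0.1761] [ 0.5163 -0.1289  0.139 ] [ 0.6534 -0.0243]
h- [ 0.4275 -0.0764  0.1755] [ 0.4241 -0.0756  0.139 ] [ 0.8425 -0.0009]
A B 0.21896419898887673 -0.5243716532673278
B C 0.18656584456607156 -2.1013969859962938
C D 0.21823160080895074 2.6165741368426945
D A 0.18641413377698102 1.0441372644100348
handle [ 0.4719 -0.102   0.1758] 0.10258153976000157
side [ 0.5147 -0.7123  0.7343]
top [ 0.5466 -0.0964  1.0663]
```

carry_out --pt "0 0 -30 5.9" --pt "-10 40 -30 0" --pt "-20 45 -20 0" --pt "-20 45 0 0" --pt "-30 40 0 0" --grip 60 --newtons 30

```text
time_s: 0.6
tool_pos: [0.3788, 0.4627, 0.2817]
tool_rot: [[0.491, 0.871, -0.006], [0.871, -0.491, -0.006], [-0.008, -0.002, -1.0]]
force: [0.5, 0.7, 0.1]
finger_gap: 0.0511
```

```bash
cat >> h.py <<'E'
psi=1.0456
ex=np.array([np.cos(psi),np.sin(psi),0]);ey=np.array([-np.sin(psi),np.cos(psi),0]);ez=np.array([0,0,1.])
O=np.array([.5116,-.0307,.028])
def rec(x,y,z): return O+(x*ex+y*ey+z*ez)/1000
def bar(th): return rec(88-172*np.cos(th)+42*np.sin(th),0,107+172*np.sin(th)+42*np.cos(th))
def to(X,grasp=19):
    "tool shift in mm for grasp point -> X"
    s=robot.state();R=s['tool_rot'];d=X-(s['tool_pos']-R[:,2]*grasp/1000)
    yaw=np.arctan2(R[1,0],R[0,0]);print('t',s['time_s'],'tcp',s['tool_pos'],'yaw err deg',np.degrees(yaw-psi),'tilt',R[:,2],'F',s['force'],'gap',s['finger_gap']);print('shift',R.T@d*1000)
E
python3 - <<'E'
from h import *
to(bar(0))
E
```

```text
t 0.6 tcp [0.3788 0.4627 0.2817] yaw err deg 0.6825106584357429 tilt [-0.0057 -0.0057 -1.    ] F [0.4522 0.6931 0.1437] gap 0.0510663341099049
shift [-447.8335  357.1996  126.3407]
```

carry_out --pt "-35 35 0 0.7" --pt "-35 33 0 0" --pt "-35 33 0 0" --pt "-38 30 0 0" --pt "-38 30 0 0"

```text
time_s: 1.1
tool_pos: [0.4292, 0.2177, 0.2816]
tool_rot: [[0.505, 0.863, -0.006], [0.863, -0.505, -0.007], [-0.009, -0.002, -1.0]]
force: [2.1, 0.2, -0.3]
finger_gap: 0.0509
```

carry_out --pt "-38 30 0 0" --pt "-38 30 0 0" --pt "-38 28 0 0" --pt "-38 28 0 0" --pt "-30 20 0 0"

```text
time_s: 1.6
tool_pos: [0.4527, -0.0187, 0.2823]
tool_rot: [[0.507, 0.862, -0.007], [0.862, -0.507, -0.006], [-0.009, -0.003, -1.0]]
force: [1.1, 0.8, 0.2]
finger_gap: 0.0509
```

```bash
python3 - <<'E'
from h import *
to(bar(0))
E
```

```text
t 1.6 tcp [ 0.4527 -0.0187  0.2823] yaw err deg -0.3617280104665095 tilt [-0.0066 -0.0062 -1.    ] F [1.14   0.8093 0.2022] gap 0.050901606388632385
shift [-63.5881  57.658  124.713 ]
```

carry_out --pt "-30 28 0 -0.3" --pt "-30 28 20 0" --pt "-5 3 20 0" --pt "0 0 10 0" --pt "0 0 0 0"

```text
time_s: 2.1
tool_pos: [0.4693, -0.1147, 0.2316]
tool_rot: [[0.511, 0.86, -0.005], [0.86, -0.511, -0.007], [-0.008, -0.001, -1.0]]
force: [-0.6, 0.7, -0.1]
finger_gap: 0.0511
```

```bash
python3 - <<'E'
from h import *
to(bar(0))
for n in("side","top"):
    a=vision.capture(n);a=a[100:300,180:400] if n=="side" else a[150:350,220:440]
    cv2.imwrite(f"pics/{n}1.png",cv2.resize(a,None,fx=2.5,fy=2.5))
E
```

```text
t 2.1 tcp [ 0.4693 -0.1147  0.2316] yaw err deg -0.6312876405055076 tilt [-0.005  -0.0068 -1.    ] F [-0.5887  0.716  -0.1473] gap 0.05113802583868094
shift [10.311  -5.5621 73.564 ]
```

View pics/side1.png

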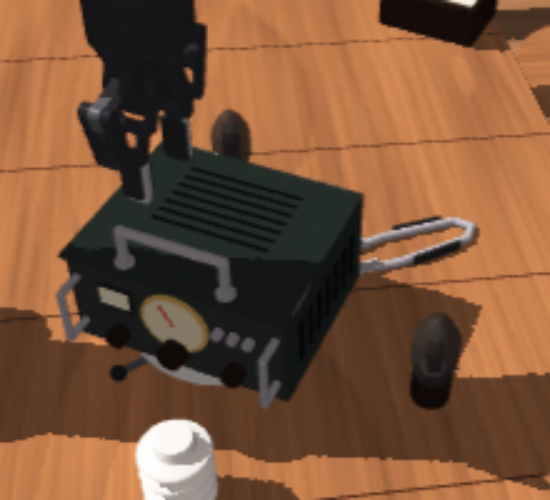

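View pics/top1.png

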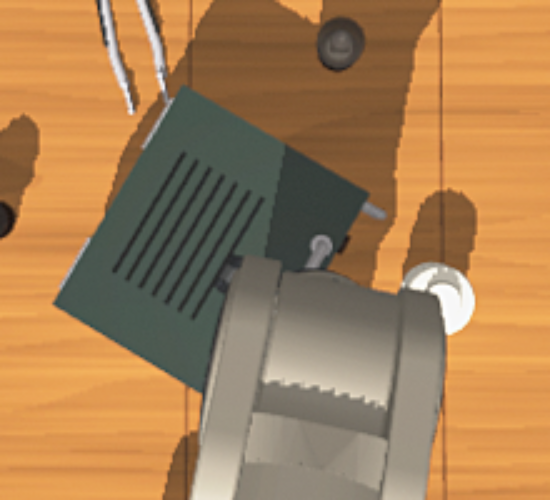

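carry_out --pt "11 -6 0 -0.6" --pt "0 0 25 0" --pt "0 0 25 0" --pt "0 0 15 0" --pt "0 0 0 0"

```text
time_s: 2.7
tool_pos: [0.4754, -0.0918, 0.1704]
tool_rot: [[0.488, 0.873, 0.007], [0.873, -0.488, -0.002], [0.001, 0.007, -1.0]]
force: [0.1, -0.3, -0.3]
finger_gap: 0.0513
```

```bash
python3 - <<'E'
from h import *
to(bar(0))
for n in("side",):
    a=vision.capture(n);a=a[100:300,180:400] if n=="side" else a[150:350,220:440]
    cv2.imwrite(f"pics/{n}2.png",cv2.resize(a,None,fx=2.5,fy=2.5))
E
```

```text
t 2.7 tcp [ 0.4754 -0.0918  0.1704] yaw err deg 0.897897736300368 tilt [ 0.0065 -0.0022 -1.    ] F [ 0.0576 -0.309  -0.3367] gap 0.05128094969059044
shift [-13.0253   0.5306  12.3732]
```

View pics/side2.png

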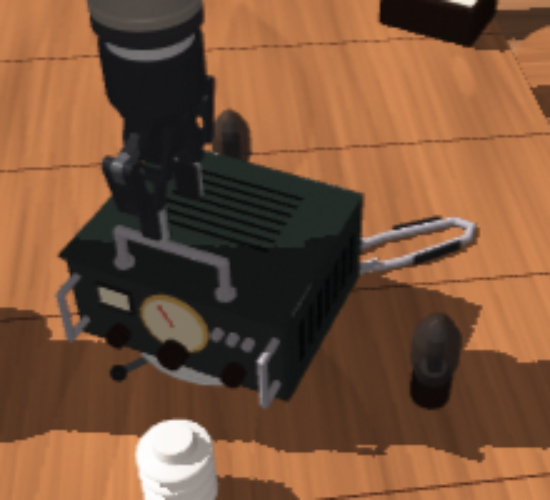

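carry_out --pt "0 0 -20 0" --pt "-6 0 0 0.5" --pt "-6 0 0 0" --pt "0 0 0 0" --pt "0 0 0 0"

```text
time_s: 3.25
tool_pos: [0.472, -0.1, 0.1954]
tool_rot: [[0.491, 0.871, 0.014], [0.871, -0.492, -0.001], [0.006, 0.012, -1.0]]
force: [-0.5, -0.1, -0.8]
finger_gap: 0.0515
```

```bash
python3 - <<'E'
from h import *
to(bar(0))
for n in("side",):
    a=vision.capture(n);a=a[100:300,180:400] if n=="side" else a[150:350,220:440]
    cv2.imwrite(f"pics/{n}3.png",cv2.resize(a,None,fx=2.5,fy=2.5))
to(bar(0))
E
```

```text
t 3.25 tcp [ 0.472  -0.1     0.1954] yaw err deg 0.6535059341323851 tilt [ 0.0136 -0.0005 -0.9999] F [-0.5157 -0.0732 -0.8229] gap 0.05148224257509867
shift [-4.3359 -0.7588 37.3468]
t 3.3 tcp [ 0.4719 -0.1001  0.1953] yaw err deg 0.646372837494502 tilt [ 0.0134 -0.0007 -0.9999] F [-0.8642 -0.36   -0.8342] gap 0.05094625070212842
shift [-4.1991 -0.7421 37.2674]
```

View pics/side3.png

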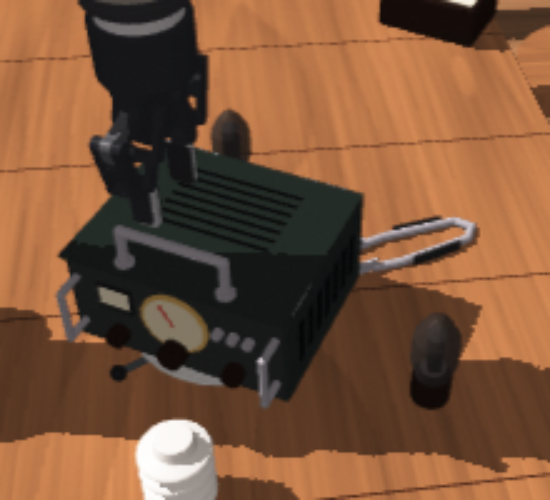

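carry_out --pt "-3 -1 10 0.6" --pt "0 0 12 0" --pt "0 0 10 0" --pt "0 0 0 0"

```text
time_s: 3.7
tool_pos: [0.4689, -0.1021, 0.1593]
tool_rot: [[0.501, 0.865, 0.011], [0.865, -0.501, -0.001], [0.005, 0.01, -1.0]]
force: [0.5, 0.2, -0.1]
finger_gap: 0.0514
```

```bash
python3 - <<'E'
from h import *
to(bar(0))
for n in("side",):
    a=vision.capture(n);a=a[100:300,180:400] if n=="side" else a[150:350,220:440]
    cv2.imwrite(f"pics/{n}4.png",cv2.resize(a,None,fx=2.5,fy=2.5))
E
```

```text
t 3.7 tcp [ 0.4689 -0.1021  0.1593] yaw err deg 0.0019243982399865587 tilt [ 0.0111 -0.0008 -0.9999] F [ 0.477   0.2304 -0.1017] gap 0.05144694182417539
shift [-0.7005  1.3318  1.3065]
```

View pics/side4.png

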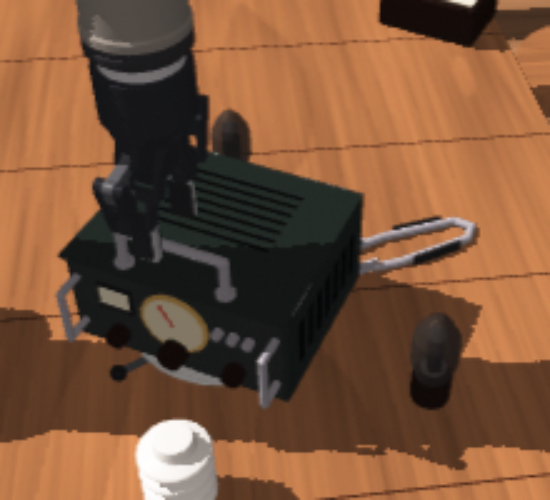

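carry_out --pt "0 0 0 0" --pt "0 0 0 0" --pt "0 0 0 0" --pt "0 0 0 0" --pt "0 0 0 0" --grip 0 --newtons 30

```text
time_s: 4.25
tool_pos: [0.4701, -0.1023, 0.1605]
tool_rot: [[0.501, 0.865, 0.013], [0.865, -0.501, -0.001], [0.006, 0.012, -1.0]]
force: [-0.2, -0.2, -0.6]
finger_gap: 0.0002
```

```bash
python3 - <<'E'
from h import *
to(bar(0))
E
```

```text
t 4.25 tcp [ 0.4701 -0.1023  0.1605] yaw err deg 0.005579524920575686 tilt [ 0.0131 -0.001  -0.9999] F [-0.1892 -0.162  -0.6388] gap 0.00021441996542483714
shift [-1.1505  0.2152  2.5013]
```

```bash
python3 - <<'E'
from h import *
for n in("side","top"):
    a=vision.capture(n);a=a[100:300,180:400] if n=="side" else a[150:350,220:440]
    cv2.imwrite(f"pics/{n}5.png",cv2.resize(a,None,fx=3,fy=3,interpolation=2)[:600])
E
```

```text
(no output)
```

View pics/side5.png

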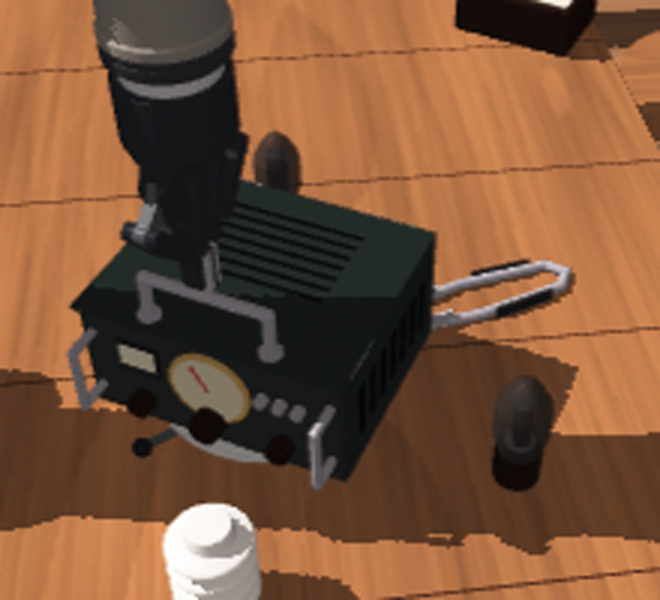

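View pics/top5.png

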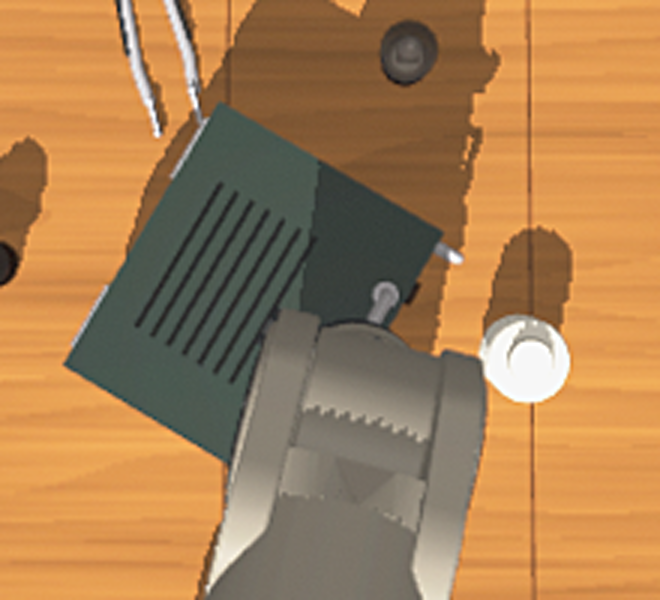

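```bash
python3 - <<'E'
from h import *
s=robot.state();R=s['tool_rot'];p=s['tool_pos']
for n,o in(("side",(180,100)),("top",(220,150))):
    for k in (0,-.019,-.04,-.08): print(n,k,(proj(n,p+R[:,2]*k)-o)*3)
    print('bar',(proj(n,bar(0))-o)*3)
E
```

```text
side 0 [206.3322 309.0543]
side -0.019 [203.3895 289.5291]
side -0.04 [200.0265 267.2149]
side -0.08 [193.277  222.4307]
bar [203.3276 293.1898]
top 0 [348.3599 356.176 ]
top -0.019 [348.5086 358.9265]
top -0.04 [348.6805 362.1082]
top -0.08 [349.0324 368.6201]
bar [350.1268 359.0577]
```

```bash
python3 - <<'E'
from h import *
a=vision.capture("side")
cv2.imwrite("pics/s6raw.png",a)
c=a[150:220,210:290].astype(float)*1.0
c=np.clip(255*(c/255)**.5,0,255).astype(np.uint8)
cv2.imwrite("pics/s6.png",cv2.resize(c,None,fx=8,fy=8,interpolation=0))
s=robot.state();p=s['tool_pos'];print(p,(proj('side',p)-(210,150))*8,(proj('side',bar(0))-(210,150))*8)
E
```

```text
[ 0.47   -0.1023  0.1604] [310.0049 424.4077] [302.207  381.8394]
```

View pics/s6.png

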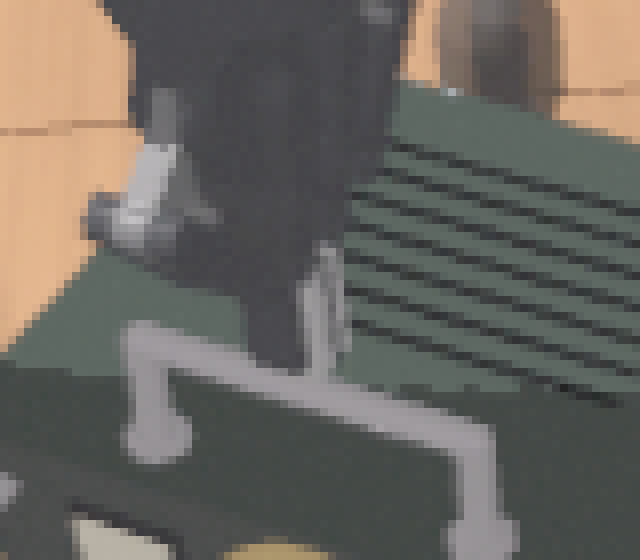

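```bash
python3 - <<'E'
from h import *
for p,o in ((np.array([.4693,-.1147,.2316]),'side1'),(np.array([.472,-.1,.1954]),'side3')):
  for dz in (0,.01,.02,.03):
    for g in (-1,1): print(o,dz,g,(proj('side',p+ex*g*.0255+ez*dz)-(180,100))*2.5)
c=cv2.imread('pics/side1.png')[80:280,60:260];cv2.imwrite('pics/s1z.png',cv2.resize(np.clip(255*(c/255.)**.5,0,255).astype(np.uint8),(600,600),interpolation=0))
E
```

```text
side1 0 -1 [146.4069 223.338 ]
side1 0 1 [178.3297 185.1588]
side1 0.01 -1 [144.9339 213.6664]
side1 0.01 1 [177.2006 175.5892]
side1 0.02 -1 [143.4339 203.8168]
side1 0.02 1 [176.0518 165.8516]
side1 0.03 -1 [141.906  193.7845]
side1 0.03 1 [174.8826 155.9415]
side3 0 -1 [154.8574 244.3142]
side3 0 1 [185.0402 206.8921]
side3 0.01 -1 [153.525  235.2654]
side3 0.01 1 [184.0162 197.9205]
side3 0.02 -1 [152.1693 226.058 ]
side3 0.02 1 [182.9751 188.7984]
side3 0.03 -1 [150.7896 216.6875]
side3 0.03 1 [181.9163 179.5218]
```

View pics/s1z.png

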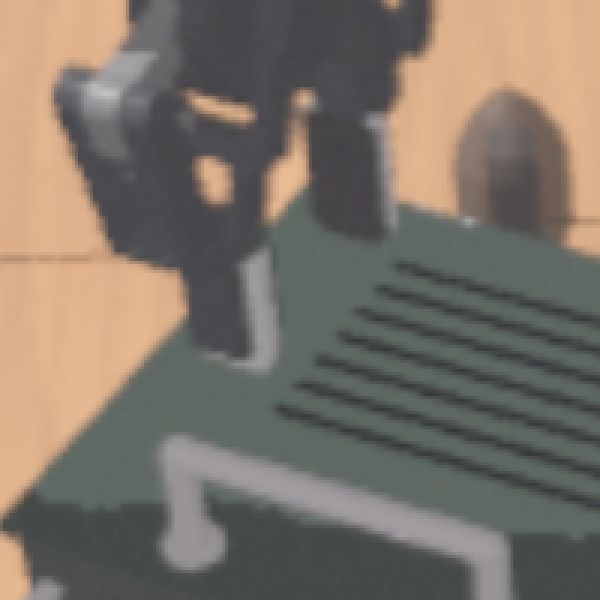

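carry_out --pt "0 0 -20 0" --pt "0 0 -15 0" --pt "0 0 0 0"

```text
time_s: 4.7
tool_pos: [0.469, -0.1023, 0.196]
tool_rot: [[0.501, 0.865, 0.011], [0.865, -0.501, -0.001], [0.005, 0.011, -1.0]]
force: [0.1, -0.3, 0.5]
finger_gap: -0.0003
```

```bash
python3 - <<'E'
from h import *
a=vision.capture("side")
c=a[130:210,200:280].astype(float)
c=np.clip(255*(c/255)**.5,0,255).astype(np.uint8)
cv2.imwrite("pics/s7.png",cv2.resize(c,None,fx=7,fy=7,interpolation=0))
to(bar(0))
s=robot.state();p=s['tool_pos'];print((proj('side',bar(0))-(200,130))*7)
for k in(0,.01,.02,.03):print((proj('side',p+k*ez)-(200,130))*7)
E
```

```text
t 4.75 tcp [ 0.4685 -0.1021  0.1951] yaw err deg -0.003329401765385466 tilt [ 0.0102 -0.0012 -0.9999] F [-0.2719 -0.0158 -0.4416] gap 7.6734337464976e-05
shift [-0.6453  1.3313 37.1009]
[334.4311 474.1095]
[324.9925 427.0002]
[321.6033 401.764 ]
[318.1558 376.0938]
[314.6485 349.9784]
```

View pics/s7.png

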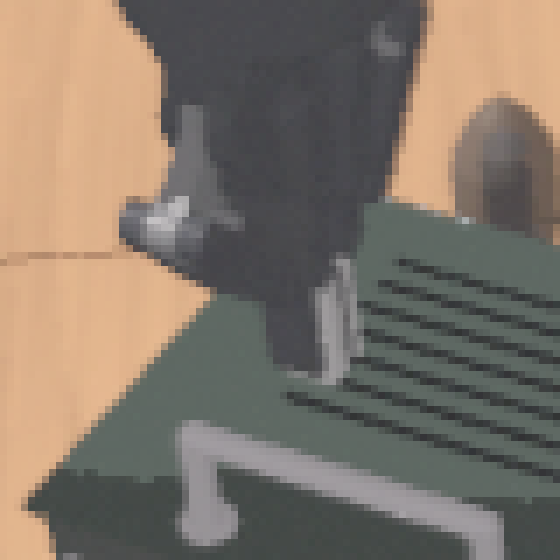

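carry_out --pt "15 0 0 0" --pt "20 0 10 0" --pt "0 0 25 0" --pt "0 0 10 0" --pt "0 0 0 0"

```text
time_s: 5.25
tool_pos: [0.4884, -0.0648, 0.1446]
tool_rot: [[0.498, 0.867, 0.007], [0.867, -0.498, -0.0], [0.003, 0.007, -1.0]]
force: [-0.1, -0.0, -0.4]
finger_gap: 0.0001
```

carry_out --pt "0 0 3 0" --pt "0 0 3 0" --pt "0 0 3 0"

```text
time_s: 5.55
tool_pos: [0.4892, -0.0642, 0.1354]
tool_rot: [[0.498, 0.867, 0.007], [0.867, -0.498, -0.0], [0.003, 0.007, -1.0]]
force: [-1.0, -0.3, 0.8]
finger_gap: 0.0001
```

carry_out --pt "0 0 3 0" --pt "0 0 3 0"

```text
time_s: 5.75
tool_pos: [0.4897, -0.0645, 0.1297]
tool_rot: [[0.498, 0.867, 0.009], [0.867, -0.499, -0.0], [0.004, 0.008, -1.0]]
force: [-0.3, 1.2, -0.3]
finger_gap: -0.0001
```

carry_out --pt "0 0 3 0" --pt "0 0 2 0"

```text
time_s: 5.95
tool_pos: [0.4899, -0.0647, 0.1245]
tool_rot: [[0.499, 0.867, 0.01], [0.867, -0.499, -0.0], [0.005, 0.008, -1.0]]
force: [-0.4, -0.1, 0.2]
finger_gap: 0.0001
```

carry_out --pt "0 0 2 0" --pt "0 0 2 0"

```text
time_s: 6.15
tool_pos: [0.49, -0.0648, 0.1202]
tool_rot: [[0.499, 0.866, 0.01], [0.866, -0.499, 0.0], [0.005, 0.009, -1.0]]
force: [-0.1, -0.4, -1.1]
finger_gap: -0.0
```

carry_out --pt "0 0 2 0" --pt "0 0 2 0"

```text
time_s: 6.35
tool_pos: [0.49, -0.0648, 0.1159]
tool_rot: [[0.499, 0.866, 0.01], [0.867, -0.499, 0.0], [0.005, 0.009, -1.0]]
force: [-0.2, -0.1, 0.0]
finger_gap: 0.0001
```

carry_out --pt "0 0 2 0" --pt "0 0 2 0"

```text
time_s: 6.55
tool_pos: [0.4902, -0.0648, 0.1116]
tool_rot: [[0.499, 0.866, 0.01], [0.867, -0.499, 0.0], [0.005, 0.009, -1.0]]
force: [-2.9, -0.1, 14.0]
finger_gap: 0.0001
```

carry_out --pt "0 0 -20 0" --pt "0 0 -35 0" --pt "0 0 -25 0" --pt "-20 0 0 0" --pt "-15 0 0 0"

```text
time_s: 7.05
tool_pos: [0.472, -0.0942, 0.1934]
tool_rot: [[0.496, 0.868, 0.008], [0.868, -0.496, -0.001], [0.004, 0.008, -1.0]]
force: [-0.8, 0.3, 0.0]
finger_gap: -0.0002
```

carry_out --pt "0 0 0 0" --grip 60

```text
time_s: 7.15
tool_pos: [0.4711, -0.0959, 0.1934]
tool_rot: [[0.498, 0.867, 0.008], [0.867, -0.498, -0.001], [0.004, 0.008, -1.0]]
force: [0.3, 0.4, -0.2]
finger_gap: 0.0133
```

```bash
sed -i 's/grasp=19/grasp=44/' h.py; python3 - <<'E'
from h import *
to(bar(0))
E
```

```text
t 7.15 tcp [ 0.4711 -0.0959  0.1934] yaw err deg 0.20725220154199106 tilt [ 0.0085 -0.0006 -1.    ] F [ 0.3305  0.3558 -0.2312] gap 0.013322377887661748
shift [-7.357   2.2425 60.3939]
```

carry_out --pt "-5 2 0 0.2" --pt "0 0 0 0" --pt "0 0 15 0" --pt "0 0 20 0" --pt "0 0 20 0"

```text
time_s: 7.65
tool_pos: [0.4732, -0.1001, 0.1373]
tool_rot: [[0.501, 0.866, 0.012], [0.866, -0.501, 0.0], [0.006, 0.01, -1.0]]
force: [0.0, 0.7, -0.7]
finger_gap: 0.0512
```

```bash
python3 - <<'E'
from h import *
a=vision.capture("side")
c=a[130:210,200:280].astype(float)
c=np.clip(255*(c/255)**.5,0,255).astype(np.uint8)
cv2.imwrite("pics/s8.png",cv2.resize(c,None,fx=7,fy=7,interpolation=0))
to(bar(0))
E
```

```text
t 7.7 tcp [ 0.471  -0.0996  0.1344] yaw err deg 0.08196097337453453 tilt [ 0.0067 -0.     -1.    ] F [-0.7783  0.5932 -2.4388] gap 0.05126038232543395
shift [-3.9099  0.8039  1.3623]
```

View pics/s8.png

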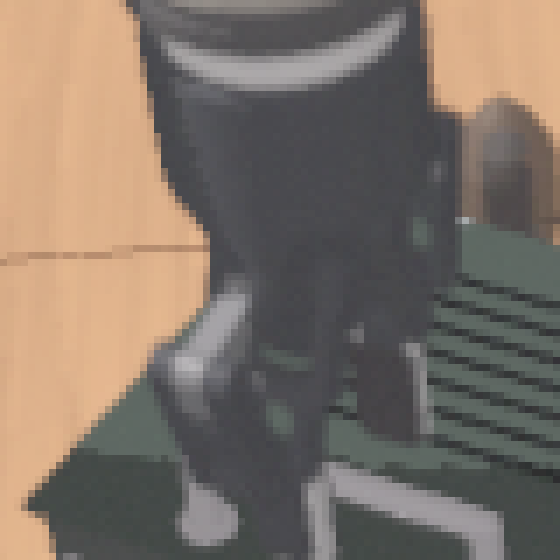

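carry_out --pt "-2 0 0 0" --pt "0 0 0 0" --pt "0 0 0 0" --pt "0 0 0 0" --pt "0 0 0 0" --grip 0

```text
time_s: 8.2
tool_pos: [0.4695, -0.1014, 0.1348]
tool_rot: [[0.5, 0.866, 0.004], [0.866, -0.5, -0.001], [0.001, 0.004, -1.0]]
force: [-1.3, -0.1, -2.5]
finger_gap: 0.0088
```

```bash
python3 - <<'E'
from h import *
to(bar(0))
E
```

```text
t 8.2 tcp [ 0.4695 -0.1014  0.1348] yaw err deg 0.09544188253137688 tilt [ 0.0038 -0.0008 -1.    ] F [-1.2573 -0.0783 -2.4795] gap 0.008785038269565783
shift [-1.6563  1.1774  1.8102]
```

```bash
cat >> h.py <<'E'
T0=np.array([.4695,-.1014,.1348])
def arc(th): return np.array([-172*(np.cos(th)-1)+42*np.sin(th),172*np.sin(th)+42*(np.cos(th)-1)])
def lidstep(ths,T0=T0):
    s=robot.state();R=s['tool_rot'];d=s['tool_pos']-T0;p=np.array([d@ex,d[2]])*1000
    c=np.array([172,-42]);v=p-c
    th=np.arctan2(v[1],-v[0])-np.arctan2(42,172);r=np.hypot(*v)-np.hypot(172,42)
    print('th',round(th,3),'r err',round(r,1),'y',d@ey*1000,'F',s['force'],'gap',s['finger_gap'],'tilt',R[:,2],'yaw',np.degrees(np.arctan2(R[1,0],R[0,0])-psi),'t',s['time_s'])
    q=p
    for t in ths:
        n=arc(t);dw=((n-q)[0]*ex+(n-q)[1]*ez);print(t,R.T@dw);q=n
E
python3 - <<'E'
from h import *
lidstep([.06,.14,.22,.3,.38])
E
```

```text
th 0.0 r err 0.0 y 0.04572133972232708 F [-1.2573 -0.0783 -2.4795] gap 0.008785038269565783 tilt [ 0.0038 -0.0008 -1.    ] yaw 0.09544188253137688 t 8.2
0.06 [  2.854    0.0426 -10.2264]
0.14 [  4.7322   0.0573 -13.3463]
0.22 [  5.7837   0.0575 -12.9254]
0.3 [  6.7981   0.0573 -12.4219]
0.38 [  7.7691   0.0568 -11.8389]
```

carry_out --pt "3 0 -10 0" --pt "5 0 -13 0" --pt "6 0 -13 0" --pt "7 0 -12 0" --pt "8 0 -12 0"

```text
time_s: 8.7
tool_pos: [0.4841, -0.0762, 0.1989]
tool_rot: [[0.502, 0.865, 0.005], [0.865, -0.502, -0.002], [0.0, 0.005, -1.0]]
force: [3.1, 1.5, -6.7]
finger_gap: 0.0087
```

```bash
python3 - <<'E'
from h import *
lidstep([.4,.48,.56,.64,.72])
E
```

```text
th 0.399 r err 0.9 y -0.00386010646849062 F [ 3.0828  1.5068 -6.714 ] gap 0.008660446896830445 tilt [ 0.0045 -0.0023 -1.    ] yaw -0.028446679860520324 t 8.7
0.4 [ 0.7572 -0.0025  0.4288]
0.48 [  8.902    0.0512 -11.0123]
0.56 [  9.7536   0.047  -10.2657]
0.64 [10.5428  0.0425 -9.4534]
0.72 [11.2646  0.0378 -8.5807]
```

Works well; continue.

carry_out --pt "9 0 -11 0" --pt "10 0 -10 0" --pt "11 0 -9 0" --pt "11 0 -9 0" --pt "12 0 -8 0"

```text
time_s: 9.2
tool_pos: [0.5125, -0.0273, 0.2507]
tool_rot: [[0.502, 0.865, 0.007], [0.865, -0.502, -0.003], [0.001, 0.007, -1.0]]
force: [6.0, 0.1, -11.2]
finger_gap: 0.0085
```

```bash
python3 - <<'E'
from h import *
lidstep([.8,.88,.96,1.04,1.12,1.2])
E
```

```text
th 0.831 r err 2.9 y -0.10972855568763842 F [  5.9912   0.1453 -11.231 ] gap 0.008498650743960976 tilt [ 0.0069 -0.0029 -1.    ] yaw -0.05930907812313702 t 9.2
0.8 [-3.3732 -0.0355  5.2293]
0.88 [12.4921  0.0368 -6.6682]
0.96 [12.9851  0.0287 -5.6486]
1.04 [13.395   0.0204 -4.5929]
1.12 [13.7192  0.012  -3.5078]
1.2 [13.9556  0.0035 -2.4002]
```

carry_out --pt "8 0 -1 0" --pt "13 0 -5 0" --pt "13 0 -4 0" --pt "13 0 -3 0" --pt "14 0 -2 0"

```text
time_s: 9.7
tool_pos: [0.5434, 0.0255, 0.2713]
tool_rot: [[0.505, 0.863, 0.002], [0.863, -0.505, -0.006], [-0.004, 0.005, -1.0]]
force: [-0.4, -0.7, -4.4]
finger_gap: 0.0087
```

```bash
python3 - <<'E'
from h import *
lidstep([1.2,1.28,1.36,1.44,1.52,1.6,1.68,1.75])
E
```

```text
th 1.191 r err 3.2 y -0.3478113167992838 F [-0.3922 -0.7155 -4.4405] gap 0.008699738441093893 tilt [ 0.0021 -0.0059 -1.    ] yaw -0.23559596339270725 t 9.7
1.2 [ 2.0198 -0.0227  2.9821]
1.28 [14.0961 -0.0514 -1.3484]
1.36 [14.1587 -0.0572 -0.2177]
1.44 [14.1308 -0.0625  0.9145]
1.52 [14.0125 -0.0675  2.0409]
1.6 [13.8046 -0.072   3.1541]
1.68 [13.5083 -0.0761  4.2472]
1.75 [11.5088 -0.0695  4.5918]
```

carry_out --pt "14 0 0 -0.2" --pt "14 0 0 0" --pt "14 0 1 0" --pt "14 0 2 0" --pt "12 0 3 0"

```text
time_s: 10.2
tool_pos: [0.5823, 0.0921, 0.2659]
tool_rot: [[0.5, 0.866, 0.006], [0.866, -0.5, -0.004], [-0.001, 0.007, -1.0]]
force: [-0.4, -1.5, 0.1]
finger_gap: 0.0081
```

```bash
python3 - <<'E'
from h import *
lidstep([1.6,1.68,1.75])
E
```

```text
th 1.623 r err 3.7 y -0.558486297599092 F [-0.414  -1.4849  0.1079] gap 0.008102784139975897 tilt [ 0.0056 -0.004  -1.    ] yaw 0.11657617885056976 t 10.2
1.6 [-4.9395 -0.0267  2.4415]
1.68 [13.4939 -0.0019  4.2936]
1.75 [11.4932 -0.0082  4.6313]
```

carry_out --pt "9 0 3 0" --pt "9 0 4 0" --pt "4 0 2 0" --pt "0 0 0 0"

```text
time_s: 10.6
tool_pos: [0.5918, 0.1089, 0.2582]
tool_rot: [[0.502, 0.865, -0.003], [0.865, -0.502, -0.01], [-0.01, 0.002, -1.0]]
force: [0.6, 2.0, -0.1]
finger_gap: 0.0085
```

```bash
python3 - <<'E'
from h import *
lidstep([1.75])
a=vision.capture("side")
cv2.imwrite("pics/s9.png",cv2.resize(a[60:300,150:450],None,fx=2.5,fy=2.5))
E
```

```text
th 1.738 r err 3.0 y -0.40248003078982647 F [ 0.623   1.9543 -0.0571] gap 0.00854323008095348 tilt [-0.0028 -0.0095 -1.    ] yaw -0.05475131448879849 t 10.6
1.75 [ 0.7804 -0.0093  3.5865]
```

View pics/s9.png

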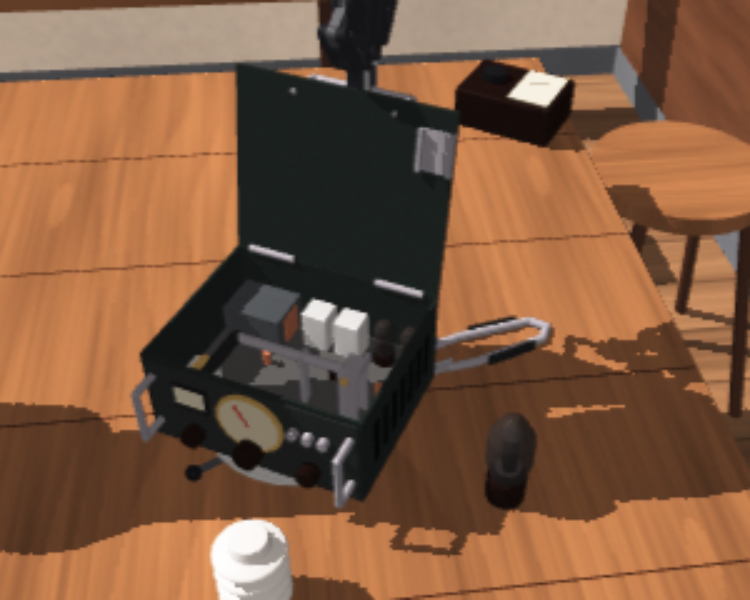

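carry_out --pt "1 0 2 0" --pt "0 0 0 0" --pt "0 0 0 0" --pt "0 0 0 0" --grip 33

```text
time_s: 11.05
tool_pos: [0.5925, 0.1119, 0.2542]
tool_rot: [[0.501, 0.865, -0.003], [0.865, -0.501, -0.008], [-0.008, 0.002, -1.0]]
force: [0.0, 0.3, 0.8]
finger_gap: 0.0284
```

carry_out --pt "0 0 -20 0" --pt "0 0 -40 0" --pt "0 0 -40 0"

```text
time_s: 11.35
tool_pos: [0.5893, 0.1132, 0.3497]
tool_rot: [[0.5, 0.866, -0.015], [0.866, -0.501, -0.012], [-0.018, -0.007, -1.0]]
force: [0.7, -0.3, 0.4]
finger_gap: 0.0281
```

```bash
python3 - <<'E'
from h import *
to(rec(-54,53,88))
a=vision.capture("side")
cv2.imwrite("pics/s10raw.png",a)
cv2.imwrite("pics/s10.png",cv2.resize(a[150:270,190:350],None,fx=5,fy=5,interpolation=2))
t=vision.capture("top");cv2.imwrite("pics/t10raw.png",t)
cv2.imwrite("pics/t10.png",cv2.resize(t[150:330,230:390],None,fx=3.333,fy=3.333,interpolation=2))
E
```

```text
t 11.35 tcp [0.5893 0.1132 0.3497] yaw err deg 0.057986382752107546 tilt [-0.0155 -0.0121 -0.9998] F [ 0.714  -0.3217  0.366 ] gap 0.028123759656874196
shift [-213.0874  -46.5274  281.9978]
```

View pics/s10.png

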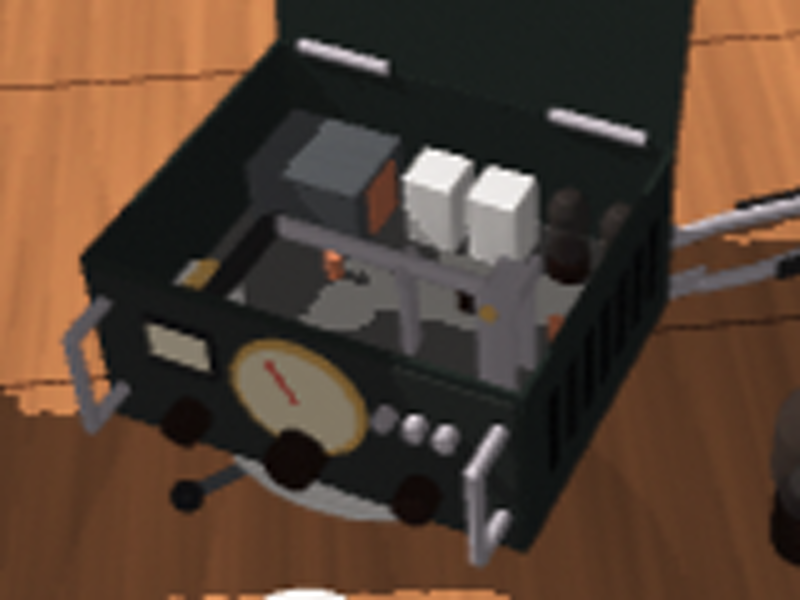

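View pics/t10.png

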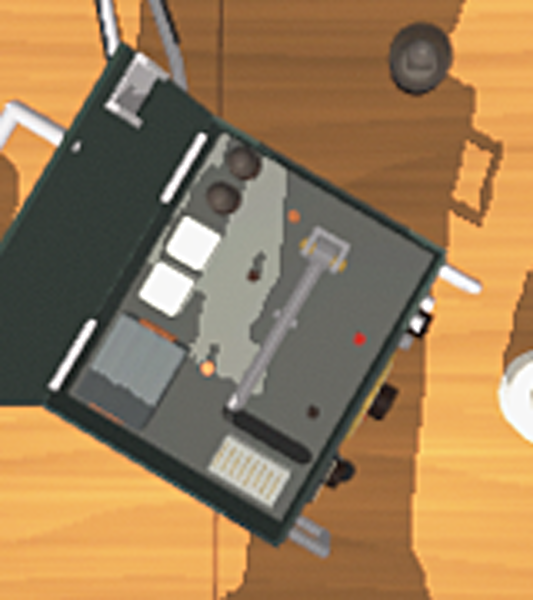

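```bash
python3 - <<'E'
from h import *
S=lambda u,v:(190+u/5-.4,150+v/5-.4)
T=lambda u,v:(230+u/3.333-.4,150+v/3.333-.4)
def loc(X): d=X-O; return np.array([d@ex,d@ey,d[2]])*1000
b=tri(S(280,226),T(235,406));print('bend',b,loc(b),proj('side',b)-S(280,226))
for z in(.116,): print('sleeve end/bend/bracket from top',loc(plane('top',T(309,457),z)),loc(plane('top',T(235,406),z)),loc(plane('top',T(325,248),z)))
e=rec(-75,53,88);print('exp end side',(proj('side',e)-(190,150))*5,'pinch',(proj('side',rec(-54,53,88))-(190,150))*5)
for n,p in((0,(320,238)),):pass
to(rec(-54,53,88))
E
```

```text
bend [ 0.4597 -0.0236  0.1139] [-19.8797  48.5049  85.876 ] [ 0.1051 -0.0013]
sleeve end/bend/bracket from top [-78.4602  52.0113  88.    ] [-19.8235  48.0844  88.    ] [-18.6402 -71.2077  88.    ]
exp end side [208.9091 293.2026] pinch [232.6875 263.8572]
t 11.45 tcp [0.5925 0.1136 0.3547] yaw err deg 0.05466858287826672 tilt [-0.0049 -0.0085 -1.    ] F [ 0.9992 -0.5238  0.3761] gap 0.028180972753602342
shift [-217.0397  -50.8857  284.8708]
```

```bash
python3 - <<'E'
from h import *
print(robot.state()['q'])
E
```

```text
[-0.6657  0.2738  0.4764  1.549  -0.1198  1.3562  0.8683]
```

carry_out --pt "-40 0 0 0" --pt "-45 0 0 0" --pt "-45 -10 0 0" --pt "-40 -15 0 0" --pt "-25 -15 0 0"

```text
time_s: 11.95
tool_pos: [0.4595, -0.0359, 0.3534]
tool_rot: [[0.494, 0.869, -0.004], [0.869, -0.494, -0.009], [-0.01, 0.001, -1.0]]
force: [-0.4, -0.2, 0.5]
finger_gap: 0.0281
```

```bash
python3 - <<'E'
from h import *
print(robot.state()['q'])
to(rec(-54,52,88))
E
```

```text
[-0.5944 -0.0315  0.5249  1.8557  0.0253  1.3176  0.9779]
t 11.95 tcp [ 0.4595 -0.0359  0.3534] yaw err deg 0.48901310094711425 tilt [-0.0038 -0.009  -1.    ] F [-0.3943 -0.1554  0.5161] gap 0.028131243471964863
shift [-20.9757 -10.0049 281.6005]
```

carry_out --pt "-11 -5 20 -8.5" --pt "-5 -3 20 -8.5" --pt "0 0 20 -8.5" --grip 48

```text
time_s: 12.25
tool_pos: [0.4426, -0.0504, 0.2936]
tool_rot: [[0.066, 0.998, 0.003], [0.998, -0.066, -0.004], [-0.004, 0.003, -1.0]]
force: [-0.1, 0.3, -0.6]
finger_gap: 0.0411
```

```bash
python3 - <<'E'
from h import *
print(robot.state()['q'])
to(rec(-54,52,88))
E
```

```text
[-0.5867 -0.0284  0.5548  1.9863  0.0208  1.1768  1.465 ]
t 12.25 tcp [ 0.4426 -0.0504  0.2936] yaw err deg 26.318030304214687 tilt [ 0.0028 -0.0041 -1.    ] F [-0.0658  0.3311 -0.6093] gap 0.04108572112636644
shift [ -0.4168  -3.536  221.6288]
```

carry_out --pt "0 0 0 8.5" --pt "0 0 0 8.5" --pt "0 0 0 8.5" --pt "0 0 0 8.5" --pt "0 0 0 8.5"

```text
time_s: 12.75
tool_pos: [0.4388, -0.0503, 0.2881]
tool_rot: [[0.724, 0.69, -0.004], [0.69, -0.724, -0.004], [-0.006, 0.0, -1.0]]
force: [0.3, 0.3, -0.7]
finger_gap: 0.0411
```

carry_out --pt "0 0 0 8.5" --pt "0 0 0 8.5" --pt "0 0 0 8.5" --pt "0 0 0 8.5" --pt "0 0 0 8.5"

```text
time_s: 13.25
tool_pos: [0.4377, -0.0496, 0.2855]
tool_rot: [[1.0, 0.012, -0.006], [0.012, -1.0, -0.004], [-0.006, 0.003, -1.0]]
force: [-0.4, -0.8, -0.4]
finger_gap: 0.0409
```

```bash
python3 - <<'E'
from h import *
print(robot.state()['q'])
to(rec(-54,52,88))
E
```

```text
[-0.5569 -0.0227  0.5254  2.0009  0.016   1.166  -0.0261]
t 13.25 tcp [ 0.4377 -0.0496  0.2855] yaw err deg -59.23225721156476 tilt [-0.0055 -0.0035 -1.    ] F [-0.4314 -0.7613 -0.4451] gap 0.04090167080107166
shift [  2.7197   1.2212 213.5207]
```

carry_out --pt "0 0 20 8" --pt "0 0 25 8" --pt "0 0 25 8" --pt "0 0 20 5.5" --pt "0 0 0 0"

```text
time_s: 13.75
tool_pos: [0.4374, -0.0491, 0.1917]
tool_rot: [[0.864, -0.503, -0.003], [-0.503, -0.864, -0.002], [-0.001, 0.003, -1.0]]
force: [-0.8, 0.9, -0.6]
finger_gap: 0.0411
```

```bash
python3 - <<'E'
from h import *
print(robot.state()['q'])
to(rec(-54,52,88))
E
```

```text
[-0.5395  0.0953  0.549   2.1298 -0.0589  0.9341 -0.4845]
t 13.75 tcp [ 0.4374 -0.0491  0.1917] yaw err deg -90.11204750472419 tilt [-0.0029 -0.0023 -1.    ] F [-0.8251  0.8861 -0.5725] gap 0.041087626179557094
shift [  3.0596   0.636  119.6532]
```

carry_out --pt "2 0 25 0" --pt "1 0 30 0" --pt "0 0 25 0" --pt "0 0 10 0" --pt "0 0 0 0"

```text
time_s: 14.25
tool_pos: [0.4436, -0.0499, 0.1024]
tool_rot: [[0.871, -0.491, 0.003], [-0.491, -0.871, -0.001], [0.003, -0.001, -1.0]]
force: [-1.0, -0.2, 0.6]
finger_gap: 0.0411
```

```bash
python3 - <<'E'
from h import *
to(rec(-54,52,88))
a=vision.capture("side")
cv2.imwrite("pics/s11.png",cv2.resize(a[120:240,190:350],None,fx=5,fy=5,interpolation=2))
E
```

```text
t 14.25 tcp [ 0.4436 -0.0499  0.1024] yaw err deg -89.31233951238765 tilt [ 0.0034 -0.0009 -1.    ] F [-0.97   -0.2298  0.6268] gap 0.04113350618752152
shift [-2.8391  3.2322 30.3739]
```

View pics/s11.png

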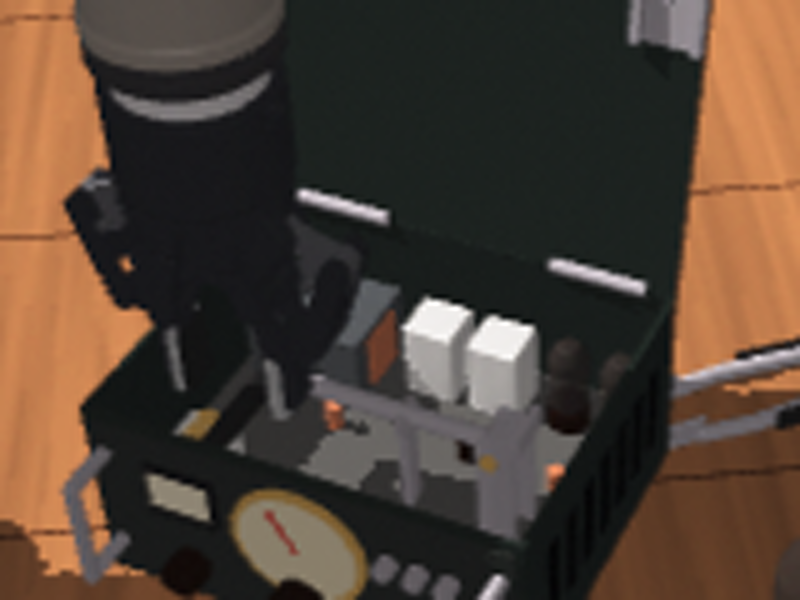

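carry_out --pt "-2 3 12 0.6" --pt "0 0 12 0" --pt "0 0 3 0" --pt "0 0 0 0"

```text
time_s: 14.7
tool_pos: [0.4434, -0.0513, 0.0768]
tool_rot: [[0.866, -0.499, 0.01], [-0.499, -0.866, 0.001], [0.008, -0.006, -1.0]]
force: [-0.3, 0.5, 0.5]
finger_gap: 0.0405
```

```bash
python3 - <<'E'
from h import *
to(rec(-54,52,88))
E
```

```text
t 14.7 tcp [ 0.4434 -0.0513  0.0768] yaw err deg -89.874526170437 tilt [ 0.0103  0.0009 -0.9999] F [-0.2684  0.5323  0.5327] gap 0.04053478484969381
shift [-3.0023  1.7337  4.7796]
```

carry_out --pt "-3 1 2 0" --pt "0 0 0 0" --pt "0 0 0 0" --pt "0 0 0 0" --pt "0 0 0 0" --grip 0

```text
time_s: 15.2
tool_pos: [0.4385, -0.0498, 0.0749]
tool_rot: [[0.867, -0.499, 0.007], [-0.499, -0.867, 0.003], [0.005, -0.006, -1.0]]
force: [-0.2, 1.2, -0.2]
finger_gap: 0.0108
```

```bash
python3 - <<'E'
from h import *
to(rec(-54,52,88))
E
```

```text
t 15.2 tcp [ 0.4385 -0.0498  0.0749] yaw err deg -89.85267498133564 tilt [ 0.0074  0.0026 -1.    ] F [-0.2234  1.2335 -0.2366] gap 0.010777468791721015
shift [1.9105 0.5694 2.9011]
```

```bash
cat >> h.py <<'E'
S0=np.array([.4385,-.0498,.0749])
def staystep(phs):
    s=robot.state();R=s['tool_rot'];d=s['tool_pos']-S0;p=np.array([-(d@ey),d[2]])*1000
    v=p-np.array([120,0]);print('ph',np.arctan2(v[1],-v[0]),'r err',np.hypot(*v)-120,'x',d@ex*1000,'F',s['force'],'gap',s['finger_gap'],'tilt',R[:,2],'yaw',np.degrees(np.arctan2(R[1,0],R[0,0])-psi)+90,'t',s['time_s'])
    q=p
    for t in phs:
        n=120*np.array([1-np.cos(t),np.sin(t)]);print(t,R.T@(-(n-q)[0]*ey+(n-q)[1]*ez));q=n
E
python3 - <<'E'
from h import *
staystep([.1,.22,.34,.46,.58])
E
```

```text
ph -3.436552055436714e-05 r err 0.0285970225761929 x -0.013943895101300048 F [-0.2234  1.2335 -0.2366] gap 0.010777468791721015 tilt [ 0.0074  0.0026 -1.    ] yaw 0.1473250186643611 t 15.2
0.1 [  0.69    -0.0695 -11.9805]
0.22 [  2.3662  -0.0784 -14.1953]
0.34 [  4.0486  -0.0718 -13.81  ]
0.46 [  5.6727  -0.0641 -13.226 ]
0.58 [  7.2152  -0.0556 -12.4519]
```

carry_out --pt "1 0 -12 0" --pt "2 0 -14 0" --pt "4 0 -14 0" --pt "6 0 -13 0" --pt "7 0 -12 0"

```text
time_s: 15.7
tool_pos: [0.4553, -0.0596, 0.1439]
tool_rot: [[0.867, -0.499, 0.006], [-0.499, -0.867, 0.002], [0.004, -0.005, -1.0]]
force: [3.2, -0.1, -4.7]
finger_gap: 0.0106
```

```bash
python3 - <<'E'
from h import *
staystep([.6,.72,.84,.96,1.08,1.2])
E
```

```text
ph 0.6010608457514897 r err 1.9381776066370833 x -0.08257461039527726 F [ 3.2356 -0.1219 -4.655 ] gap 0.010630662003540674 tilt [ 0.0061  0.0024 -1.    ] yaw 0.15813278800440855 t 15.7
0.6 [1.5217 0.0104 1.2072]
0.72 [  8.8696  -0.0333 -11.3332]
0.84 [ 10.1625  -0.0239 -10.1899]
0.96 [11.3093 -0.0142 -8.9001]
1.08 [12.2934 -0.0042 -7.4823]
1.2 [13.1007  0.0058 -5.9568]
```

carry_out --pt "9 0 -10 0" --pt "10 0 -10 0" --pt "12 0 -8 0" --pt "12 0 -7 0" --pt "13 0 -6 0"

```text
time_s: 16.2
tool_pos: [0.4997, -0.0854, 0.191]
tool_rot: [[0.867, -0.498, -0.003], [-0.498, -0.867, 0.01], [-0.007, -0.007, -1.0]]
force: [-0.2, 1.3, -1.8]
finger_gap: 0.0106
```

```bash
python3 - <<'E'
from h import *
staystep([1.2,1.32,1.44,1.56,1.68,1.76])
E
```

```text
ph 1.170298124920227 r err 6.089161250950681 x -0.1390333214215328 F [-0.2151  1.314  -1.7752] gap 0.010620350501075276 tilt [-0.0029  0.0096 -0.9999] yaw 0.20615797356985865 t 16.2
1.2 [5.7072 0.0494 4.225 ]
1.32 [13.6694  0.0184 -4.501 ]
1.44 [14.1099  0.0314 -2.8323]
1.56 [14.3474  0.0439 -1.1228]
1.68 [14.3786  0.0559  0.6028]
1.76 [9.5009 0.0435 1.3573]
```

carry_out --pt "10 0 2 0" --pt "13 0 -1 0" --pt "14 0 -1 0" --pt "14 0 0 0" --pt "14 0 1 0"

```text
time_s: 16.7
tool_pos: [0.558, -0.1188, 0.1992]
tool_rot: [[0.866, -0.499, -0.0], [-0.499, -0.866, 0.015], [-0.008, -0.013, -1.0]]
force: [-1.5, 3.0, -5.5]
finger_gap: 0.0107
```

```bash
python3 - <<'E'
from h import *
staystep([1.68,1.76,1.8])
a=vision.capture("side")
cv2.imwrite("pics/s12.png",cv2.resize(a[60:260,190:410],None,fx=3,fy=3,interpolation=2))
E
```

```text
ph 1.7149126009928672 r err 5.567906401748672 x 0.22357910493213676 F [-1.4656  3.0003 -5.527 ] gap 0.01069120152706661 tilt [-0.0003  0.0147 -0.9999] yaw 0.14337320388362684 t 16.7
1.68 [-4.9175  0.0506  5.0181]
1.76 [9.5013 0.0408 1.3543]
1.8 [4.7024 0.0238 0.961 ]
```

View pics/s12.png

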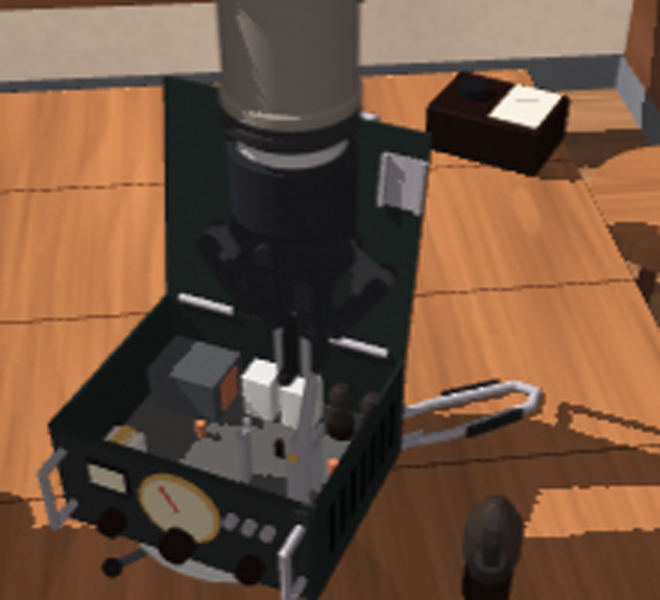

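carry_out --pt "5 0 2 0" --pt "5 0 1 0" --pt "2 0 0 0" --pt "0 0 0 0"

```text
time_s: 17.15
tool_pos: [0.5625, -0.1215, 0.1979]
tool_rot: [[0.867, -0.499, -0.015], [-0.498, -0.867, 0.023], [-0.025, -0.012, -1.0]]
force: [1.4, 0.6, -2.6]
finger_gap: 0.0107
```

```bash
python3 - <<'E'
from h import *
staystep([1.78])
E
```

```text
ph 1.7571012682497473 r err 5.200645164782969 x 0.16411427128560102 F [ 1.3938  0.5724 -2.6174] gap 0.010676898583613339 tilt [-0.0155  0.0233 -0.9996] yaw 0.1807206487637103 t 17.15
1.78 [1.8717 0.0753 5.6049]
```

carry_out --pt "2 0 0 0" --pt "0 0 0 0" --pt "0 0 0 0" --pt "0 0 0 0" --pt "0 0 0 0" --grip 45

```text
time_s: 17.65
tool_pos: [0.5657, -0.1241, 0.1992]
tool_rot: [[0.866, -0.499, -0.011], [-0.499, -0.866, 0.02], [-0.02, -0.012, -1.0]]
force: [-0.2, -0.5, -0.0]
finger_gap: 0.0386
```

```bash
python3 - <<'E'
from h import *
staystep([1.78])
a=vision.capture("side")
cv2.imwrite("pics/s13.png",cv2.resize(a[100:220,230:350],None,fx=5,fy=5,interpolation=2))
print((proj('side',rec(-20,-67-120*np.sin(.209),88+120*np.cos(.209)))-(230,100))*5,(proj('side',rec(-54,-67-120*np.sin(.209),88+120*np.cos(.209)))-(230,100))*5)
E
```

```text
ph 1.7872972572019816 r err 7.298007412303505 x -0.5110335608281847 F [-0.245  -0.4827 -0.0351] gap 0.03858438667397784 tilt [-0.0108  0.0204 -0.9997] yaw 0.1432057059301286 t 17.65
1.78 [-2.2877  0.0796  6.9882]
[348.4233 351.5258] [314.3259 400.4739]
```

View pics/s13.png

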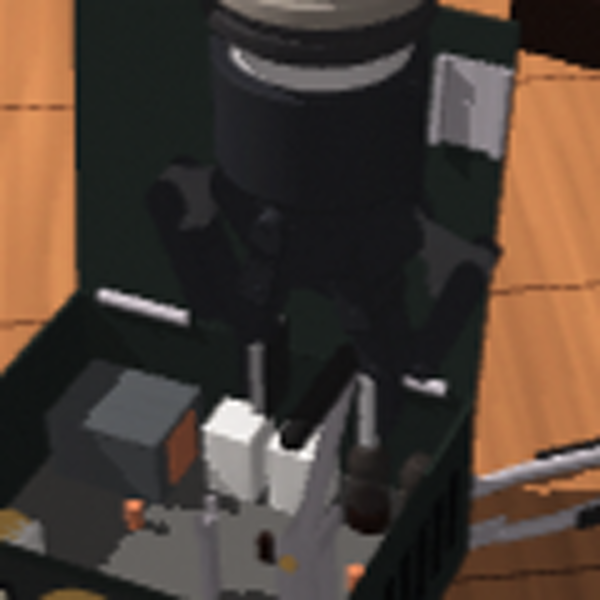

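carry_out --pt "0 0 -15 0" --pt "0 0 -35 0" --pt "0 0 -45 -5" --pt "0 0 -40 -8.5" --pt "0 0 -30 -8.5" --grip 33

```text
time_s: 18.2
tool_pos: [0.5649, -0.1274, 0.3693]
tool_rot: [[0.991, -0.131, -0.019], [-0.13, -0.991, 0.019], [-0.022, -0.016, -1.0]]
force: [1.5, -0.5, 0.3]
finger_gap: 0.0281
```

carry_out --pt "0 0 0 -8.5" --pt "0 0 0 -8.5" --pt "0 0 0 -8.5" --pt "0 0 0 -8.5" --pt "0 0 0 -8.5"

```text
time_s: 18.7
tool_pos: [0.5675, -0.1303, 0.3833]
tool_rot: [[0.815, 0.58, -0.002], [0.58, -0.814, 0.017], [0.008, -0.015, -1.0]]
force: [0.6, 0.5, -0.9]
finger_gap: 0.0282
```

carry_out --pt "0 0 0 -8.5" --pt "0 0 0 -8.5" --pt "0 0 0 -8.5" --pt "0 0 0 0"

```text
time_s: 19.1
tool_pos: [0.5672, -0.1319, 0.3886]
tool_rot: [[0.48, 0.877, 0.003], [0.877, -0.48, 0.015], [0.015, -0.005, -1.0]]
force: [-0.1, -0.3, -0.4]
finger_gap: 0.0278
```

```bash
python3 - <<'E'
from h import *
to(bar(1.75));print(bar(1.75),robot.state()['q'])
a=vision.capture("side")
cv2.imwrite("pics/s14.png",cv2.resize(a[40:260,170:410],None,fx=2.7,fy=2.7,interpolation=2))
cv2.imwrite("pics/s14raw.png",a)
t=vision.capture("top");cv2.imwrite("pics/t14raw.png",t)
cv2.imwrite("pics/t14.png",cv2.resize(t[100:340,200:440],None,fx=2.5,fy=2.5,interpolation=2))
print((proj('side',bar(1.75))-(170,40))*2.7)
print((proj('top',bar(1.75))-(200,100))*2.5)
E
```

```text
t 19.1 tcp [ 0.5672 -0.1319  0.3886] yaw err deg 1.3765715003420456 tilt [ 0.003   0.0152 -0.9999] F [-0.1106 -0.2633 -0.3969] gap 0.027794241302874327
shift [220.6157 -93.0472 139.5661]
[0.5918 0.1077 0.2968] [-0.181   0.209   0.3841  1.54   -0.0945  1.4082  1.2805]
[335.9123 147.9638]
[ 50.0248 265.7187]
```

View pics/s14.png

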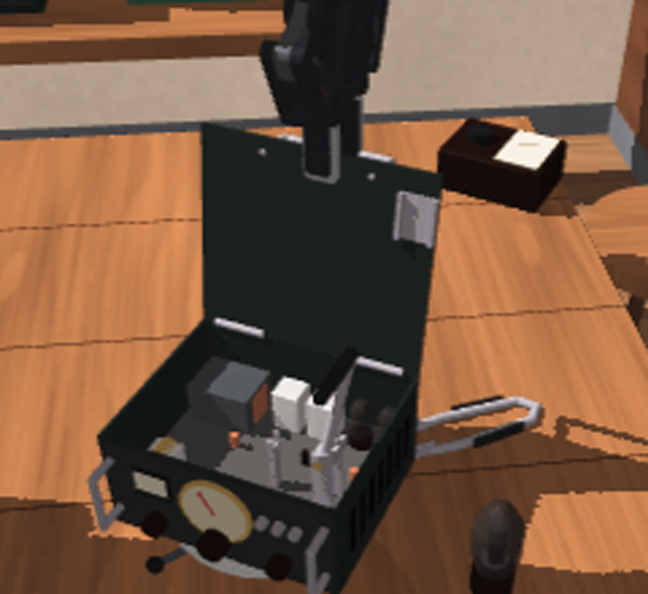

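View pics/t14.png

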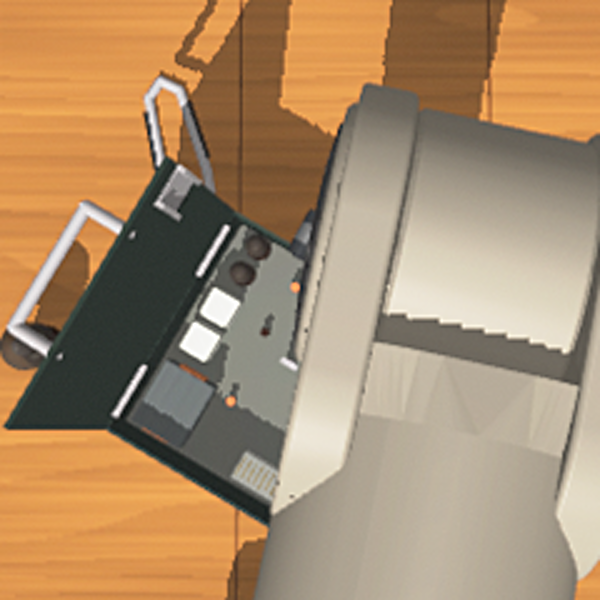

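carry_out --pt "40 -20 0 1.3" --pt "45 -20 0 0" --pt "45 -20 0 0" --pt "45 -18 0 0" --pt "30 -10 0 0"

```text
time_s: 19.7
tool_pos: [0.5966, 0.0877, 0.3941]
tool_rot: [[0.536, 0.844, 0.006], [0.844, -0.536, 0.012], [0.014, -0.001, -1.0]]
force: [0.8, -0.0, 0.0]
finger_gap: 0.0281
```

carry_out --pt "0 0 0 0" --pt "0 0 0 0"

```text
time_s: 19.9
tool_pos: [0.5965, 0.0945, 0.3937]
tool_rot: [[0.533, 0.846, 0.005], [0.846, -0.533, 0.013], [0.014, -0.003, -1.0]]
force: [-0.6, -0.3, 0.3]
finger_gap: 0.0279
```

```bash
python3 - <<'E'
from h import *
to(bar(1.75))
E
```

```text
t 19.9 tcp [0.5965 0.0945 0.3937] yaw err deg -2.1003852772058793 tilt [ 0.005   0.0133 -0.9999] F [-0.6207 -0.2952  0.3156] gap 0.02788076086188417
shift [  7.295  -10.7643 141.0771]
```

carry_out --pt "8 -10 0 -2.1" --pt "0 0 25 0" --pt "0 0 25 0" --pt "0 0 0 0"

```text
time_s: 20.3
tool_pos: [0.5922, 0.105, 0.3444]
tool_rot: [[0.505, 0.863, 0.008], [0.863, -0.505, 0.013], [0.016, 0.0, -1.0]]
force: [-0.4, -0.7, -0.0]
finger_gap: 0.0284
```

```bash
python3 - <<'E'
from h import *
to(bar(1.75))
E
```

```text
t 20.3 tcp [0.5922 0.105  0.3444] yaw err deg -0.2221492605535944 tilt [ 0.0078  0.0134 -0.9999] F [-0.3537 -0.6879 -0.0391] gap 0.028372815474416765
shift [ 1.3756 -1.6817 91.6777]
```

carry_out --pt "3 -1 20 -0.2" --pt "0 0 15 0" --pt "0 0 0 0" --pt "0 0 0 0"

```text
time_s: 20.7
tool_pos: [0.5942, 0.1062, 0.3128]
tool_rot: [[0.505, 0.863, 0.012], [0.863, -0.505, 0.014], [0.018, 0.003, -1.0]]
force: [-0.7, -0.1, 0.8]
finger_gap: 0.0285
```

```bash
python3 - <<'E'
from h import *
to(bar(1.75))
a=vision.capture("side")
c=np.clip(255*(a[60:140,250:340]/255.)**.5,0,255).astype(np.uint8)
cv2.imwrite("pics/s15.png",cv2.resize(c,None,fx=7,fy=7,interpolation=2))
t=vision.capture("top")
cv2.imwrite("pics/t15.png",cv2.resize(t[100:340,150:390],None,fx=2.5,fy=2.5,interpolation=2))
E
```

```text
t 20.7 tcp [0.5942 0.1062 0.3128] yaw err deg -0.2611649342458334 tilt [ 0.0122  0.014  -0.9998] F [-0.7448 -0.0977  0.8052] gap 0.028501876200051304
shift [-0.1512 -2.8938 60.0187]
```

View pics/s15.png

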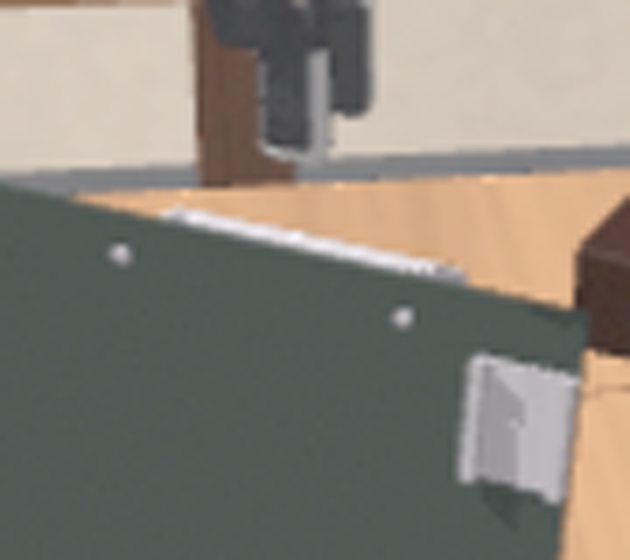

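View pics/t15.png

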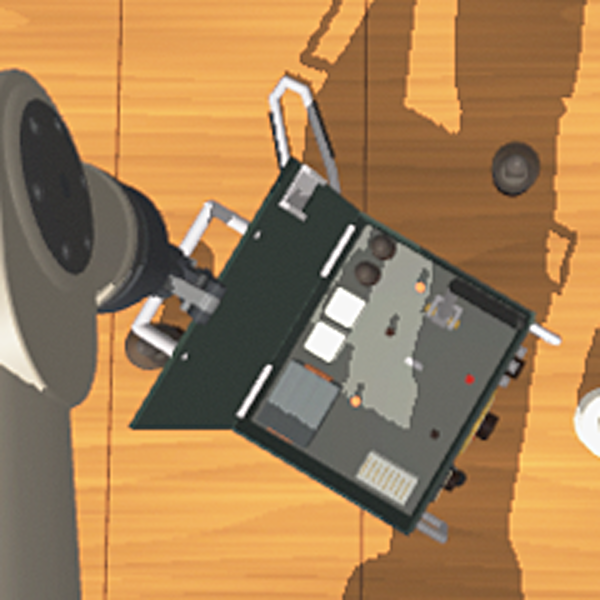

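carry_out --pt "0 -2 15 0" --pt "0 0 15 0" --pt "0 0 15 0" --pt "0 0 8 0" --pt "0 0 0 0"

```text
time_s: 21.3
tool_pos: [0.5965, 0.1082, 0.2639]
tool_rot: [[0.506, 0.862, 0.021], [0.862, -0.506, 0.017], [0.025, 0.01, -1.0]]
force: [-0.1, 0.8, -0.2]
finger_gap: 0.0282
```

```bash
python3 - <<'E'
from h import *
to(bar(1.75))
a=vision.capture("side")
c=np.clip(255*(a[60:140,250:340]/255.)**.5,0,255).astype(np.uint8)
cv2.imwrite("pics/s16.png",cv2.resize(c,None,fx=7,fy=7,interpolation=2))
E
```

```text
t 21.3 tcp [0.5965 0.1082 0.2639] yaw err deg -0.2948015890509621 tilt [ 0.0214  0.0168 -0.9996] F [-0.063   0.767  -0.1753] gap 0.028204644648955834
shift [-1.9727 -3.4359 11.0807]
```

View pics/s16.png

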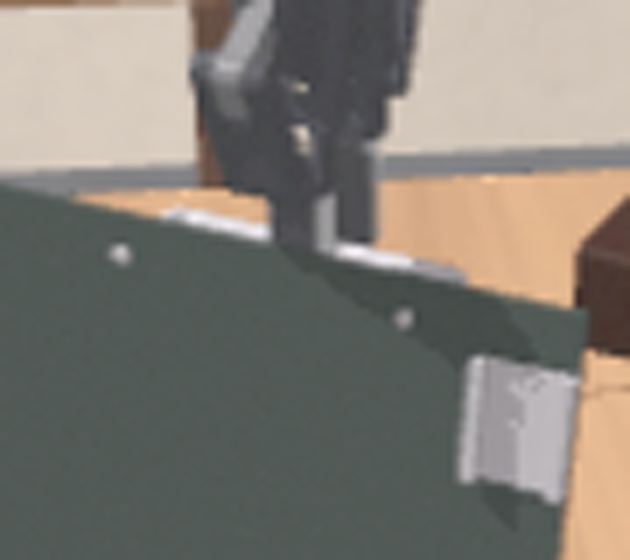

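carry_out --pt "-1 -3 7 0" --pt "0 0 3 0" --pt "0 0 0 0"

```text
time_s: 21.65
tool_pos: [0.5949, 0.1094, 0.256]
tool_rot: [[0.506, 0.862, 0.026], [0.862, -0.506, 0.018], [0.029, 0.013, -1.0]]
force: [0.9, -0.1, 0.8]
finger_gap: 0.0283
```

carry_out --pt "0 0 0 0" --pt "0 0 0 0" --pt "0 0 0 0" --pt "0 0 0 0" --grip 0 --newtons 40

```text
time_s: 22.05
tool_pos: [0.5947, 0.1091, 0.2564]
tool_rot: [[0.506, 0.862, 0.025], [0.862, -0.506, 0.018], [0.028, 0.013, -1.0]]
force: [0.7, -0.8, -0.7]
finger_gap: 0.0081
```

```bash
python3 - <<'E'
from h import *
to(bar(1.75))
s=robot.state()
T=s['tool_pos']-(arc(1.75)[0]*ex+arc(1.75)[1]*ez)/1000;print('T0',T)
lidstep([1.65,1.55,1.45,1.35,1.25],T)
E
```

```text
t 22.05 tcp [0.5947 0.1091 0.2564] yaw err deg -0.3089706765091506 tilt [ 0.0254  0.0179 -0.9995] F [ 0.7272 -0.7708 -0.677 ] gap 0.008088313558268063
shift [-1.5077 -1.3252  3.5391]
T0 [ 0.4724 -0.102   0.1366]
th 1.75 r err 0.0 y 9.610671365371794e-15 F [ 0.7272 -0.7708 -0.677 ] gap 0.008088313558268063 tilt [ 0.0254  0.0179 -0.9995] yaw -0.3089706765091506 t 22.05
1.65 [-16.3212   0.1769  -6.8414]
1.55 [-16.9229   0.1585  -5.1779]
1.45 [-17.3554   0.1385  -3.4626]
1.35 [-17.6145   0.1172  -1.7128]
1.25 [-17.6977   0.0947   0.0542]
```

carry_out --pt "-10 0 -4 0" --pt "-12 0 -5 0" --pt "-13 0 -4 0" --pt "-13 0 -4 0" --pt "-13 0 -3 0"

```text
time_s: 22.55
tool_pos: [0.5611, 0.0514, 0.2735]
tool_rot: [[0.506, 0.862, 0.025], [0.862, -0.506, 0.016], [0.026, 0.013, -1.0]]
force: [6.7, -2.7, -19.0]
finger_gap: 0.0084
```

```bash
cat >> h.py <<'E'
TB=np.array([.4724,-.102,.1366])
E
python3 - <<'E'
from h import *
lidstep([1.36,1.28,1.2,1.12,1.04],TB)
E
```

```text
th 1.36 r err 2.0 y 0.18539724503956492 F [  6.6517  -2.6627 -19.0324] gap 0.008430654796093279 tilt [ 0.0247  0.0161 -0.9996] yaw -0.31235872218433275 t 22.55
1.36 [-0.1766 -0.025   1.9573]
1.28 [-14.1587   0.08    -0.2126]
1.2 [-14.1305   0.0648   0.9195]
1.12 [-14.0119   0.0492   2.0457]
1.04 [-13.8037   0.0333   3.1588]
```

carry_out --pt "-13 0 3 0" --pt "-13 0 2 0" --pt "-13 0 2 0" --pt "-13 0 3 0"

```text
time_s: 22.95
tool_pos: [0.5342, 0.0048, 0.2673]
tool_rot: [[0.506, 0.862, 0.032], [0.862, -0.507, 0.023], [0.036, 0.016, -0.999]]
force: [2.7, 1.5, -5.2]
finger_gap: 0.0083
```

```bash

python3 - <<'E'
from h import *
lidstep([1.04,.98,.92,.86,.8],TB)
E
```

```text
th 1.057 r err 2.3 y 0.0296714006801192 F [ 2.6656  1.5222 -5.164 ] gap 0.008304466272793666 tilt [ 0.0323  0.0226 -0.9992] yaw -0.3337144040983738 t 22.95
1.04 [-2.3396 -0.0362  2.9947]
0.98 [-10.1916   0.0096   2.9918]
0.92 [-9.9939 -0.0017  3.5974]
0.86 [-9.7602 -0.0129  4.1902]
0.8 [-9.4914 -0.0241  4.7678]
```

carry_out --pt "-8 0 4 0" --pt "-8 0 3 0" --pt "-8 0 3 0" --pt "-8 0 4 0"

```text
time_s: 23.35
tool_pos: [0.5163, -0.0262, 0.2525]
tool_rot: [[0.507, 0.861, 0.033], [0.861, -0.508, 0.023], [0.036, 0.017, -0.999]]
force: [1.7, 0.4, -0.3]
finger_gap: 0.008
```

```bash

python3 - <<'E'
from h import *
lidstep([.86,.82,.8,.78],TB)
a=vision.capture("side")
cv2.imwrite("pics/s17.png",cv2.resize(a[60:240,190:390],None,fx=3.3,fy=3.3,interpolation=2))
E
```

```text
th 0.84 r err 2.0 y 0.02212628587855268 F [ 1.7028  0.3787 -0.3202] gap 0.00800665288851115 tilt [ 0.0328  0.023  -0.9992] yaw -0.4251617849656403 t 23.35
0.86 [ 4.0469 -0.0355  0.3262]
0.82 [-6.3617 -0.0051  3.1112]
0.8 [-3.1329 -0.0045  1.6504]
0.78 [-3.0993 -0.0058  1.7127]
```

View pics/s17.png

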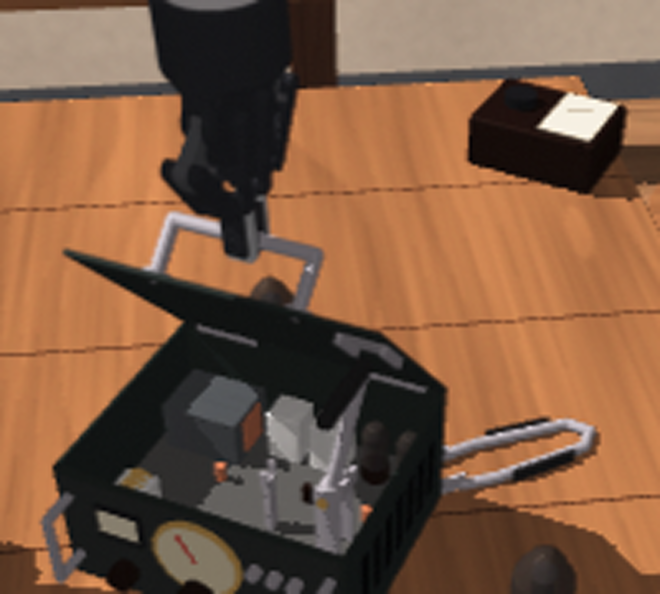

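carry_out --pt "-3 0 2 0" --pt "-3 0 2 0"

```text
time_s: 23.6
tool_pos: [0.5119, -0.0338, 0.2472]
tool_rot: [[0.509, 0.86, 0.031], [0.86, -0.51, 0.022], [0.034, 0.015, -0.999]]
force: [-1.1, 2.2, 6.6]
finger_gap: 0.0081
```

carry_out --pt "-2 0 1 0" --pt "-2 0 1 0"

```text
time_s: 23.8
tool_pos: [0.512, -0.0338, 0.247]
tool_rot: [[0.507, 0.861, 0.035], [0.861, -0.508, 0.026], [0.04, 0.017, -0.999]]
force: [-1.4, 4.5, 8.3]
finger_gap: 0.008
```

```bash

python3 - <<'E'
from h import *
lidstep([.8,.78,.76],TB)
E
```

```text
th 0.783 r err 1.6 y -0.08322666477150574 F [-1.4348  4.5389  8.3478] gap 0.00796549768029413 tilt [ 0.035   0.0263 -0.999 ] yaw -0.3913302046660533 t 23.8
0.8 [ 3.4327 -0.0224 -0.0588]
0.78 [-3.106  -0.0078  1.7004]
0.76 [-3.0714 -0.0091  1.7622]
```

Force turned upward and motion stopped at θ≈0.783: resting on the stay. Check, then release.

```bash

python3 - <<'E'
from h import *
a=vision.capture("side")
cv2.imwrite("pics/s18.png",cv2.resize(a[60:240,190:390],None,fx=3.3,fy=3.3,interpolation=2))
E
```

```text
(no output)
```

View pics/s18.png

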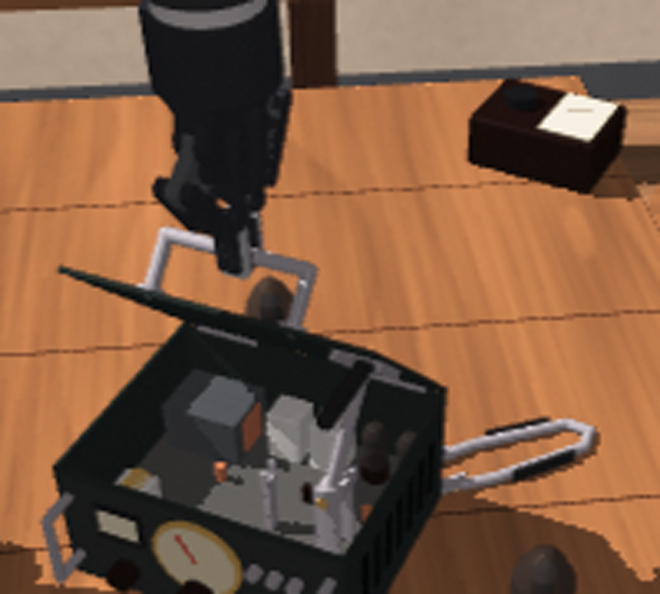

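carry_out --pt "0 0 0 0" --pt "0 0 0 0" --pt "0 0 0 0" --pt "0 0 0 0" --grip 28

```text
time_s: 24.25
tool_pos: [0.5117, -0.0335, 0.2464]
tool_rot: [[0.506, 0.862, 0.034], [0.862, -0.507, 0.026], [0.039, 0.016, -0.999]]
force: [0.6, -0.3, -0.3]
finger_gap: 0.0237
```

carry_out --pt "0 0 -8 0" --pt "0 0 -15 0" --pt "0 0 -30 0" --pt "0 0 -40 0" --pt "0 0 -40 0"

```text
time_s: 24.75
tool_pos: [0.5032, -0.0377, 0.3788]
tool_rot: [[0.507, 0.862, 0.02], [0.861, -0.507, 0.023], [0.03, 0.005, -1.0]]
force: [0.8, -0.9, 0.4]
finger_gap: 0.0239
```

```bash

python3 - <<'E'
from h import *
print(robot.state()['force'],robot.state()['tool_pos'])
a=vision.capture("side")
cv2.imwrite("pics/s19.png",cv2.resize(a[60:240,190:390],None,fx=3.3,fy=3.3,interpolation=2))
cv2.imwrite("pics/s19raw.png",a)
t=vision.capture("top");cv2.imwrite("pics/t19.png",t)
E
```

```text
[ 0.8314 -0.9493  0.3659] [ 0.5032 -0.0377  0.3788]
```

View pics/s19.png

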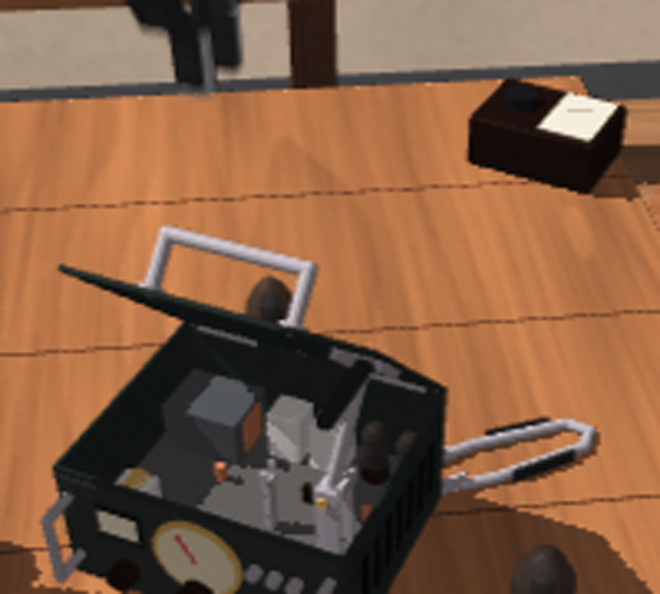

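View pics/t19.png

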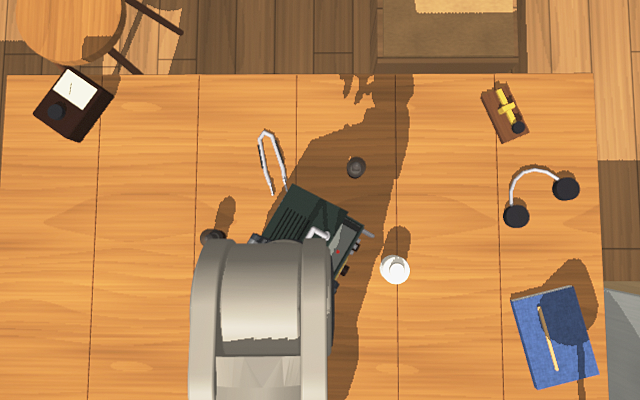

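carry_out --pt "0 0 0 0" --pt "0 0 0 0"

```text
time_s: 25.05
tool_pos: [0.5063, -0.0382, 0.3841]
tool_rot: [[0.507, 0.861, 0.032], [0.861, -0.508, 0.025], [0.038, 0.015, -0.999]]
force: [-0.4, 0.1, -0.0]
finger_gap: 0.0238
```

```bash

python3 - <<'E'
from h import *
a=vision.capture("side");b=cv2.imread('pics/s19raw.png')
d=cv2.absdiff(a,b).max(2);print('lid region change',d[125:240,205:330].max(),d[125:240,205:330].mean())
for th in(.73,.76,.78,.8,.83): print(th,(proj('side',bar(th))-(190,60))*3.3)
s0=cv2.imread('pics/side0.png')
# object regions vs start
for n,(x0,y0,x1,y1) in {'ins':(230,262,272,312),'valve':(340,222,368,266)}.items():
    print(n,cv2.absdiff(a,s0)[y0:y1,x0:x1].mean())
ticket.finish_job()
E
```

```text
lid region change 65 0.858504347826087
0.73 [231.3539 260.1657]
0.76 [234.3453 252.5359]
0.78 [236.3802 247.5211]
0.8 [238.4457 242.5674]
0.83 [241.5987 235.2578]
ins 17.893333333333334
valve 5.190205627705628
the job is handed in; nothing more can be done
```

The lid is propped open on the raised stay, the gripper is clear, and I handed the job in at about 25 s of the 67 s allowed. I lifted the lid by its handle back onto its stop. I then flipped the stay up until it leaned on its own stop, and lowered the lid slowly onto the stay's bend until the force reversed. After that I opened the fingers and moved straight up.

**Last checks:**
- **Lid angle:** the arm's position gave 0.783 rad at contact. The handle bar in the last side picture sits where about 0.77 rad would put it, within the 0.73–0.83 window.
- **Stay:** after I let go of it, its bend was at the pixel expected for the stop angle. It is still standing under the lid in the last picture.
- **Touching:** tool forces were under 1 N once the arm was clear.
- **Other objects:** by eye, the insulator, the visible valves and the puller are at the same pixels as at the start.

**What disagreed:**
- **Reported tool height:** the fingertips sat about 25 mm higher than the reported tool point. My first grasp on the handle therefore closed on nothing. I confirmed the offset by touching the lid's top with closed fingers (about 14 N) and used it from then on.
- **Final picture differences:** comparing pictures showed some pixel change around the insulator (mean 18 from the start) and the lid (peak 65, mean 0.9, between the last two pictures). I took these to be the arm's moving shadow and did not check further.

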